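Refit distribution-block covers and trip-test the lamp-supply breaker

ROBOT

A 6-joint arm with a two-finger parallel gripper is mounted at the origin on the work surface. World frame = base frame: x ahead of the robot, y to its left, z up, the work surface at z = 0. Lengths are in mm, angles in rad, forces in N, time in s.
With the tool pointing down it reaches from about 400 to 825 mm from the base axis. Payload 7 kg.
Tool frame: the origin (TCP) lies on the centre line of the jaws, within the pads' length; the fingertips stand 25 mm ahead of it and the grasp point (between the pads) lies 6 mm ahead of it; z points along the fingers, x is the direction in which the jaws open and shut, and the axes are right-handed (so a half turn about z gives the same grasp; the last joint's range is limited). The gripper opens to 88 mm and grips with 3 to 60 N. Pads are 19 mm wide; open, the fingers measure 130 mm over their backs; the gripper's body (78 mm by 193 mm) begins 47 mm behind the grasp point.
Start: joints at [1.432, 0.359, 0.012, 0, -1.224, -0.288], TCP at [279.429, 614.423, 251.561] pointing down, gripper open.
Joint ranges: [-3.07, 3.07], [-1.43, 2.12], [-1.02, 1.25], [-3.03, 1.67], [-3.05, -0], [-3.03, 3.03]. Speed limits (rad/s): [2.39, 2.39, 3.01, 3.14, 3.14, 3.14].

INTERFACE

Orientations are given as a unit quaternion [w, x, y, z].
In Python, from station import robot gives the robot as it stands. The module is installed in compiled form; this text tells all that it offers.
- The arm moves only by the shell command python3 -m handwheel 'ROWS' [OPENING]. ROWS is JSON, a list of rows, each an object with "translation": the shift along the tool's x, y, z in m, a list of three; "roll": the turn about the tool's z in rad. A call has 1 to 10 rows; each row is the pose to reach, as a shift and turn from the pose commanded when the call began, along the tool's axes at that moment; what a row does not reach only later rows make up. A row lasts 1/12 s, in which the tool goes at most 41.7 mm and 7.16 degrees, less where a joint would pass 70% of its speed; a pose out of reach is approached as far as the arm can. A call with a gripper value outside its range is refused whole. OPENING is the closure, from -1 (fully open) to 1 (shut), set as the call begins (- or left out, the last holds). The fingers move at their own pace and stop on an object; the grip force is fixed at half the most. Time passes only in rows, so rows that repeat a pose let the fingers close. It gives the time, the measured TCP pose, the force and the opening at its end, in the units of the state.
- robot.get_obs(): the state, without advancing time (a new reading comes with each control period).
- robot.get_image(name): name is "scene" or "top"; returns a dict with "img" (480x640x3 uint8, red, green, blue), "range_z" (480x640 float32, mm along the optical axis (not along the pixel's ray), 0 where there is no reading), "intrinsics" (3x3 intrinsics, pixels), "camera_from_world" (4x4, takes a point from world to camera coordinates). Camera axes: x right, y down, z forward; pixel columns grow to the right and rows downward; lengths in mm; the calibration is good to about 2 mm. A picture is of the moment at which its call begins.
- robot.close_job(): hands the job in, once; it reports no verdict.
The state is a dict: "time_s": time; "qpos": joint angles; "joint_vel": joint speeds; "joint_efforts": joint torques, N m; "tool_pos": TCP position; "tcp_rot": TCP orientation; "force": force on the tool from outside, world axes, zero at the start; "moment": the same for the moment, N m; "grip_width": opening from 0.0 (shut) to 1.0 (fully open).
Only numpy, scipy, OpenCV 4.12 (cv2) and the standard library are available. Lean on these libraries where they do the work, as an engineer would, in place of code of your own. Each camera call takes 0.05 s, during which the arm holds its last target.

TASK

The terminals in the lamp supply's distribution blocks have just been retightened: put every cover that lies on the bench back on the block of its own size, rib up, lying flat with its edges flush with the block's edges all round; a block whose cover is not on the bench stays open. With all of those covers on, press the breaker's test button fully in so that the handle drops, then lift the handle back up to ON. Leave every cover flush even if one gets knocked meanwhile, and do not disturb the bulb in its trough, the mallet or the grounding lug.

Things in the scene. Friction and masses are not known exactly. Their poses are not given: they have to be found in the camera images.
- cover1: Black moulded cover, 50 mm wide (its y) x 104 mm long (its x), flat plate 6 mm thick with a plain flat underside; a grip rib 56 mm long (along x), 16 mm wide and 24 mm high stands on the middle of the plate, top 30 mm above the underside. 60 g. Lies loose on the bench, rib up; fits block1, which has the same outline, either way round. Origin: centre of the underside; z up. May be absent (None).
- cover2: Black moulded cover, 70 mm wide (its y) x 104 mm long (its x), flat plate 6 mm thick with a plain flat underside; a grip rib 56 mm long (along x), 16 mm wide and 24 mm high stands on the middle of the plate, top 30 mm above the underside. 80 g. Lies loose on the bench, rib up; fits block2, which has the same outline, either way round. Origin: centre of the underside; z up. May be absent (None).
- cover3: Black moulded cover, 90 mm wide (its y) x 104 mm long (its x), flat plate 6 mm thick with a plain flat underside; a grip rib 56 mm long (along x), 16 mm wide and 24 mm high stands on the middle of the plate, top 30 mm above the underside. 100 g. Lies loose on the bench, rib up; fits block3, which has the same outline, either way round. Origin: centre of the underside; z up. May be absent (None).
- cover4: Black moulded cover, 130 mm wide (its y) x 104 mm long (its x), flat plate 6 mm thick with a plain flat underside; a grip rib 56 mm long (along x), 16 mm wide and 24 mm high stands on the middle of the plate, top 30 mm above the underside. 140 g. Lies loose on the bench, rib up; fits block4, which has the same outline, either way round. Origin: centre of the underside; z up. 
- block1: Grey moulded power distribution block, open at the top with copper connectors inside, 50 mm wide (its y) x 104 mm long (its x), 48 mm high, walls 5 mm, fixed. cover1 belongs on its rim. Origin: centre of its underside, which rests on a 3 mm steel plate; z up, so the rim is 48 mm above the origin. The four blocks stand in a row on that plate (row along their y, centres 142 mm apart, any order).
- block2: Grey moulded power distribution block, open at the top with copper connectors inside, 70 mm wide (its y) x 104 mm long (its x), 48 mm high, walls 5 mm, fixed. cover2 belongs on its rim. Origin: centre of its underside, which rests on a 3 mm steel plate; z up, so the rim is 48 mm above the origin. The four blocks stand in a row on that plate (row along their y, centres 142 mm apart, any order).
- block3: Grey moulded power distribution block, open at the top with copper connectors inside, 90 mm wide (its y) x 104 mm long (its x), 48 mm high, walls 5 mm, fixed. cover3 belongs on its rim. Origin: centre of its underside, which rests on a 3 mm steel plate; z up, so the rim is 48 mm above the origin. The four blocks stand in a row on that plate (row along their y, centres 142 mm apart, any order).
- block4: Grey moulded power distribution block, open at the top with copper connectors inside, 130 mm wide (its y) x 104 mm long (its x), 48 mm high, walls 5 mm, fixed. cover4 belongs on its rim. Origin: centre of its underside, which rests on a 3 mm steel plate; z up, so the rim is 48 mm above the origin. The four blocks stand in a row on that plate (row along their y, centres 142 mm apart, any order).
- gearplate: Zinced steel plate 125 x 575 x 3 mm lying on the bench (long side along its y), fixed, that carries the four blocks. Origin: centre of its underside; blocks share its yaw.
- breaker: Black moulded-case earth-leakage breaker, 105 mm wide (y) x 160 mm long, on a sloping steel stand, fixed. Its face slopes 0.30 rad, up and towards the robot: in this frame its normal is (-0.296, 0, 0.955), 'up the face' is (0.955, 0, 0.296), its centre is at (-0.024, 0, 0.108). Origin: on the bench under its middle; x away from the robot, z up.
- handle (a joint): Breaker handle: 0 = ON (leaning up the face, away from the robot), 0.64 rad = dropped (down the face, towards the robot). Grey bar 24 mm wide (y) x 16 mm thick, stands 45 mm out of the middle of the face; swings about breaker y through point handle_hinge. Over-centre: past 0.32 it snaps to the nearer end; under 1 N at the tip moves it.
- handle_tip (a point): Middle of the handle's outer end; moves with the handle. Radius about the hinge 95 mm.
- handle_hinge (a point): Point on the handle's hinge axis, 50 mm below the face centre inside the breaker; fixed.
- trip (a joint): Trip-test button: 0 = out, 0.008 m = fully in; springs back. It moves straight into the sloping face. It needs about 5 N and drops the handle from about 6 mm on.
- trip_top (a point): Centre of the outer end of the test button: a grey cap 20 mm across that stands 12 mm out of the breaker face, on the robot's side of the handle, 42 mm down the face and 34 mm to +y of the face centre. Moves with the button.
- trough: Padded steel trough 300 (x) x 100 x 50 mm, fixed, with the bulb in it. Origin: centre of the underside. Keep away.
- bulb: Clear quartz short-arc bulb, 250 mm long (its x), 50 mm across in the middle, lying in the trough. Origin: its middle. Leave alone.
- mallet: Rubber mallet, head 60 mm across x 100 mm, handle 250 mm towards its -x, lying in front of the breaker, near the robot. Origin: on the bench under the head. Leave alone.
- lug: Copper grounding lug about 91 mm long (its x), 28 mm wide, 25 mm high, lying behind the blocks. Origin: on the bench near its middle. Leave alone.
Not all that is in view belongs to the job. What is shaped like the cover1 but blue or yellow is not meant.

How it is judged (in metres and radians):
On the way, in this order (a step that is already met when the one before it is completed fails the run):
1. every cover that is present lies flush on its own block (x of cover1 in the frame of block1 between -0.004 and 0.004 m and y of cover1 in the frame of block1 between -0.004 and 0.004 m and z of cover1 in the frame of block1 between 0.045 and 0.051 m and angle between the x axis of cover1 and the x axis of block1, either way round below 0.06 rad and angle between each of cover1, cover2, cover3, cover4's own z axis and vertical below 0.06 rad and x of cover2 in the frame of block2 between -0.004 and 0.004 m and y of cover2 in the frame of block2 between -0.004 and 0.004 m and z of cover2 in the frame of block2 between 0.045 and 0.051 m and angle between the x axis of cover2 and the x axis of block2, either way round below 0.06 rad and x of cover3 in the frame of block3 between -0.004 and 0.004 m and y of cover3 in the frame of block3 between -0.004 and 0.004 m and z of cover3 in the frame of block3 between 0.045 and 0.051 m and angle between the x axis of cover3 and the x axis of block3, either way round below 0.06 rad and x of cover4 in the frame of block4 between -0.004 and 0.004 m and y of cover4 in the frame of block4 between -0.004 and 0.004 m and z of cover4 in the frame of block4 between 0.045 and 0.051 m and angle between the x axis of cover4 and the x axis of block4, either way round below 0.06 rad), for 0.3 s.
2. the test button is pressed in and the handle has dropped (value of joint trip above 0.005 m and value of joint handle above 0.5 rad).
3. the handle is back up at ON (value of joint handle below 0.06 rad), for 0.3 s.
At the end, for the whole second after the job is handed in: Every cover that is present lies rib up and at rest on its own block: centred within 4 mm along each side, turned less than 0.06 rad (3.4 deg) from it, flat on the rim. The breaker handle is up at ON (within 0.06 rad) after having been dropped by the test button, and the button is out (all of step 1 and value of joint handle below 0.06 rad and value of joint trip below 0.002 m and linear speed of each of cover1, cover2, cover3, cover4 below 0.02 m/s); the robot touches nothing.
It fails at once if the bulb is disturbed (moved over 10 mm) (distance of bulb from where it was at the start of the episode above 0.01 m).
It fails at once if the mallet or the lug is shifted over 25 mm (distance of any of mallet, lug from where it was at the start of the episode above 0.025 m).
Of cover1, cover2, cover3 only 2 to 3 are there at a start; the rules pass over those that are not, and their reading is None.
At some moment in a run one of cover4 may be knocked a few centimetres aside while the robot is not near it.
It also fails if it takes over 210 s, if anything falls off the work surface, if the arm or the gripper's body presses on something with over 40 N, if the wrist force passes 120 N, or if a joint passes its speed limit or range.

## Working session

There is one attempt and no reset: what is moved stays moved. The work goes in short steps, Python scripts to look and compute and a shell command to move; the robot and the scene stay as the last step left them, time stands still between calls to the robot, and variables do not carry over. Pictures are saved under pics/ and viewed, and the job is handed in when it is done.

```bash
mkdir -p pics; ls; cat > h.py <<'E'
import numpy as np, cv2
from station import robot
def shot(n,tag):
    d=robot.get_image(n); cv2.imwrite(f'pics/{tag}.png',d['img'][:,:,::-1]); np.savez(f'pics/{tag}.npz',**{k:np.array(v) for k,v in d.items()}); return d
def world(d):
    K=d['intrinsics'];T=np.linalg.inv(d['camera_from_world']);z=d['range_z'].astype(float)
    v,u=np.mgrid[0:480,0:640]
    p=np.stack([(u-K[0,2])/K[0,0]*z,(v-K[1,2])/K[1,1]*z,z,np.ones_like(z)],-1)
    w=p@T.T; w=w[...,:3]; w[z==0]=np.nan
    return w
E
python3 - <<'E'
from h import *
print(robot.get_obs())
for n in('scene','top'):
    d=shot(n,n+'0'); print(d['intrinsics'],np.linalg.inv(d['camera_from_world']))
E
```

```text
pics
{'time_s': 0.0, 'qpos': array([ 1.43211206e+00,  3.59391912e-01,  1.10714501e-02, -3.59369616e-04,
       -1.22412431e+00, -2.88128055e-01]), 'joint_vel': array([ 1.07179888e-04,  2.22069503e-04, -9.47681783e-04, -9.68625563e-04,
       -3.91182018e-04, -6.91676910e-05]), 'joint_efforts': array([ 9.32959629e-04, -5.82719707e+01,  2.93070710e+01,  6.99750736e+00,
        6.99098004e-03, -1.50454903e-04]), 'tool_pos': array([279.24569106, 614.03236731, 250.62323564]), 'tcp_rot': array([-6.65724540e-04, -5.41256402e-01,  8.40857181e-01, -5.14483949e-04]), 'force': array([0.16012954, 0.31569895, 0.58163385]), 'moment': array([-0.04397689,  0.04398269,  0.00288186]), 'grip_width': 0.9991558691632593}
[[499.74564085   0.         323.16801243]
 [  0.         499.74564085 238.8466569 ]
 [  0.           0.           1.        ]] [[ 2.60803381e-01  6.72906788e-01 -6.92226879e-01  1.47184114e+03]
 [ 9.65297703e-01 -1.91788549e-01  1.77249818e-01 -1.96433639e+02]
 [-1.34885829e-02 -7.14432367e-01 -6.99574478e-01  1.07949314e+03]
 [ 0.00000000e+00  0.00000000e+00  0.00000000e+00  1.00000000e+00]]
[[477.05924374   0.         323.15206373]
 [  0.         477.05924374 243.36995996]
 [  0.           0.           1.        ]] [[-7.80088279e-03 -9.89357461e-01  1.45296115e-01  2.96392055e+02]
 [-9.99969545e-01  7.75238115e-03 -9.00017751e-04  4.16266974e+01]
 [-2.35951585e-04 -1.45298711e-01 -9.89387805e-01  1.53311413e+03]
 [ 0.00000000e+00  0.00000000e+00  0.00000000e+00  1.00000000e+00]]
```

View pics/scene0.png

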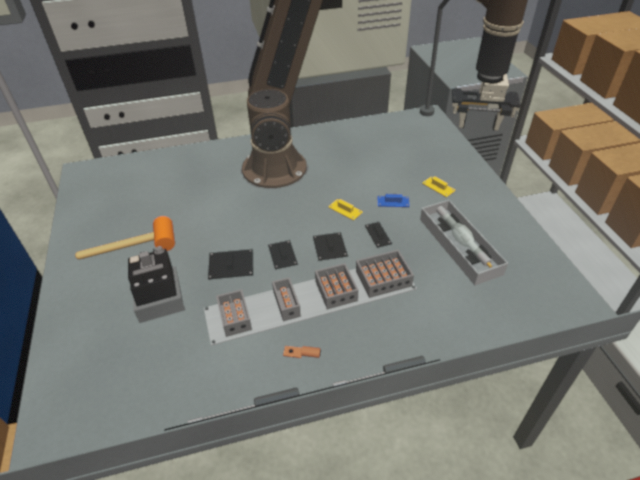

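View pics/top0.png

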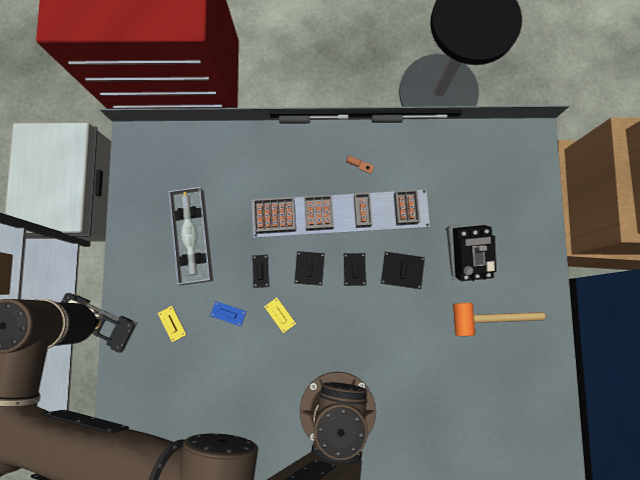

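```bash
cat > crop.py <<'E'
import cv2,sys
f,x0,y0,x1,y1,s,o=sys.argv[1:]
i=cv2.imread(f)[int(y0):int(y1),int(x0):int(x1)]
cv2.imwrite(o,cv2.resize(i,None,fx=float(s),fy=float(s),interpolation=cv2.INTER_CUBIC))
E
python3 crop.py pics/top0.png 240 180 440 300 4 pics/c1.png
python3 crop.py pics/scene0.png 195 215 425 345 3.4 pics/c2.png
python3 - <<'E'
import numpy as np,cv2
from h import world
for n in('top0','scene0'):
    d=dict(np.load(f'pics/{n}.npz')); w=world(d); img=d['img'].astype(int)
    black=(img.max(2)<50)
    H=w[...,2]
    m=black&(H<40)&(w[...,0]>200)&(H>-15)
    nb,l,s,c=cv2.connectedComponentsWithStats(m.astype(np.uint8),connectivity=4)
    for i in range(1,nb):
        if s[i,4]>40:
            p=w[l==i]; r=cv2.minAreaRect(p[:,:2].astype(np.float32)); print(n,s[i],np.round(c[i]),np.round(np.nanmedian(p,0),1),np.round(r[0],1),np.round(r[1],1),round(r[2],1), np.round(np.nanpercentile(p[:,2],[5,50,95,99]),1))
    H2=(H>40)&(H<60)&(w[...,0]>500)&(w[...,1]<420)&(w[...,1]>-300)
    nb,l,s,c=cv2.connectedComponentsWithStats(H2.astype(np.uint8),connectivity=8)
    for i in range(1,nb):
        if s[i,4]>15:
            p=w[l==i]; r=cv2.minAreaRect(p[:,:2].astype(np.float32)); print('blk',n,s[i],np.round(np.nanmedian(p,0),1),np.round(r[0],1),np.round(r[1],1),round(r[2],1))
E
```

```text
top0 [447 112 112   6 405] [506. 115.] [ 944.9 -571.1   23.3] [ 945.  -561.7] [366.7   8.5] 89.8 [ 7.2 23.3 38.4 39.5]
top0 [108 115 170   6 644] [190. 118.] [944.4 476.3  24.3] [944.5 469.6] [557.6   9.5] 90.0 [ 8.2 24.3 38.5 39.7]
top0 [349 117  23   2  45] [360. 118.] [944.4 -86.1  13.8] [944.9 -86.6] [74.6  6.8] 87.8 [ 6.5 13.8 22.2 22.8]
top0 [191 208  10  10  44] [197. 213.] [619.2 444.   23.8] [617.7 445.8] [21.1 38.3] 59.5 [18.1 23.8 31.8 38.7]
top0 [295 252  29  33 799] [309. 268.] [441.2  85.7   6.7] [442.1  86.4] [ 86.5 101.1] 84.5 [ 0.6  6.7 30.6 34.5]
top0 [ 382  252   42   36 1212] [402. 270.] [ 432.5 -211.2    6.2] [ 433.3 -214. ] [128.7 102.3] 81.0 [ 0.4  6.2 28.6 32.6]
top0 [344 254  22  31 613] [354. 269.] [436.6 -57.5   6.9] [437.2 -59.3] [67.1 97.9] 89.8 [ 0.5  6.9 31.  34. ]
top0 [253 255  16  32 415] [260. 271.] [433.1 240.3   7.6] [434.1 242.4] [100.1  46.4] 2.9 [ 1.8  7.6 32.8 35.7]
blk top0 [206 112  64   5 169] [944.1 317.8  49.9] [944.2 316.3] [205.6   7.8] 89.5
blk top0 [352 114  21   3  29] [933.4 -90.5  56.4] [933.5 -89.5] [ 5.9 65.3] 1.2
blk top0 [271 1
[... 382 characters left out ...]
7] [106.3 130.3] 3.0
blk top0 [262 207   2  15  16] [612.6 231.1  43.3] [611.2 232.5] [45.   3.9] 1.8
blk top0 [203 222   5  28  50] [544.4 412.9  48.2] [543.8 413.5] [87.9  4.2] 7.3
blk scene0 [438 227  17  20  69] [538.8 414.5  48.4] [542.9 415.5] [84.5  8.1] 6.4
blk scene0 [356 249  58  41 691] [615.9 198.3  47.5] [610.4 198.6] [109.7 133.2] 3.0
blk scene0 [315 263  44  39 492] [622.4  57.8  48.7] [617.2  56.7] [110.   91.9] 2.5
blk scene0 [272 277  29  36 290] [628.8 -84.4  50.5] [624.7 -85.2] [109.1  50.7] 2.9
blk scene0 [216 289  35  40 360] [ 643.5 -227.3   49.9] [ 632.7 -227. ] [110.7  70. ] 3.1
blk scene0 [ 218  348  304   82 1306] [947.5  30.9  50.2] [947.3  59.9] [  7.1 719.9] 0.0
```

View pics/c1.png

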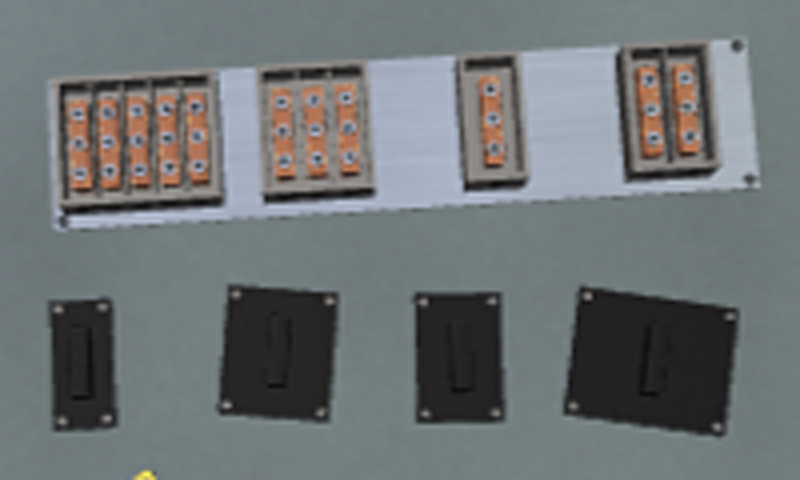

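View pics/c2.png

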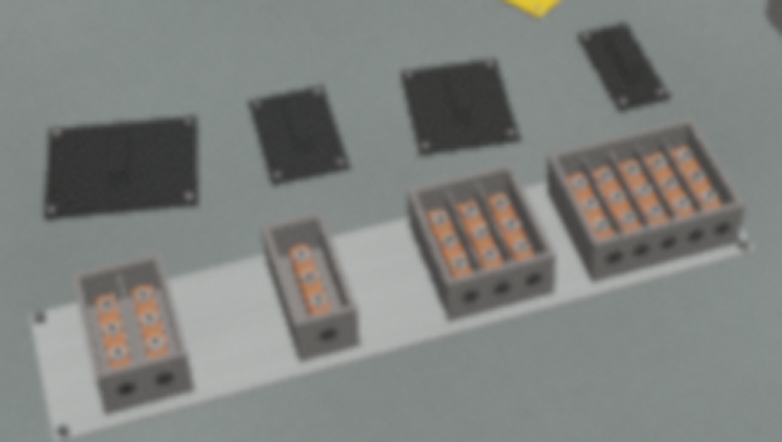

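```bash
cat >> h.py <<'E'
from scipy.optimize import minimize
def proj(d,P):
    K=d['intrinsics'];c=np.c_[P,np.ones(len(P))]@d['camera_from_world'].T
    return np.c_[K[0,0]*c[:,0]/c[:,2]+K[0,2],K[1,1]*c[:,1]/c[:,2]+K[1,2]]
def rect(x,y,a,L,W,z):
    c,s=np.cos(a),np.sin(a); q=np.array([[1,1],[1,-1],[-1,-1],[-1,1]])*[L/2,W/2]
    return np.c_[x+c*q[:,0]-s*q[:,1],y+s*q[:,0]+c*q[:,1],np.full(4,z)]
def fit(d,soft,x0,L,W,z):
    """soft: image 0..1 of 'object'; fit rect pose"""
    p=proj(d,rect(*x0,L,W,z)); lo=np.floor(p.min(0)-6).astype(int); hi=np.ceil(p.max(0)+6).astype(int)
    S=8; tgt=soft[lo[1]:hi[1],lo[0]:hi[0]].astype(np.float32)
    def cost(v):
        q=(proj(d,rect(*v[:2],v[2]/100,L,W,z))-lo+0.5)*S-0.5
        m=np.zeros((tgt.shape[0]*S,tgt.shape[1]*S),np.uint8)
        cv2.fillConvexPoly(m,np.round(q*16).astype(np.int32),255,shift=4)
        m=cv2.resize(m,(tgt.shape[1],tgt.shape[0]),interpolation=cv2.INTER_AREA)/255.
        return ((m-tgt)**2).sum()
    v0=np.array([x0[0],x0[1],x0[2]*100])
    r=minimize(cost,v0,method='Nelder-Mead',options=dict(initial_simplex=[v0,v0+[4,0,0],v0+[0,4,0],v0+[0,0,4]],xatol=.05,fatol=.01))
    return r.x[0],r.x[1],r.x[2]/100,r.fun
def dark(d,fg,bg):
    g=d['img'].astype(float).mean(2); return np.clip((bg-g)/(bg-fg),0,1)
def plan(x,y,z,ang=None):
    """target TCP mm, tool-x world angle deg -> shift in tool axes (m), roll rad"""
    o=robot.get_obs(); p=o['tool_pos']; w,a,b,c=o['tcp_rot']
    from scipy.spatial.transform import Rotation as R
    M=R.from_quat([a,b,c,w]).as_matrix(); cur=np.degrees(np.arctan2(M[1,0],M[0,0]))
    dlt=np.array([x,y,z])-p
    al=np.radians(cur); X=np.array([np.cos(al),np.sin(al),0]);Y=np.array([np.sin(al),-np.cos(al),0])
    roll=0 if ang is None else -((ang-cur+180)%360-180)
    print('t',round(o['time_s'],2),'pos',np.round(p,1),'ang',round(cur,2),'tilt',np.round(M[:,2],3),'shift',np.round([X@dlt/1e3,Y@dlt/1e3,-dlt[2]/1e3],4),'roll',round(np.radians(roll),4),'F',np.round(o['force'],1),'grip',round(o['grip_width'],3),'j6',round(o['qpos'][5],2))
E
cat > meas.py <<'E'
from h import *
import sys
def covers(d,inits,z=6):
    D=dark(d,35,115 if z<20 else 120)
    for n,W,x0 in inits:
        r=fit(d,D,x0,104,W,z); print(n,np.round(r[:2],1),'deg',round(np.degrees(r[2]),2),'cost',round(r[3],1))
if __name__=='__main__':
  for n in('top0','scene0'):
    d=dict(np.load(f'pics/{n}.npz')); g=d['img'].mean(2)
    print(n,'bg',g[300,340],g[268,308] )
    covers(d,[('c1',50,(434,242,0.05)),('c3',90,(442,86,-.1)),('c2',70,(437,-59,0)),('c4',130,(433,-214,-.16))])
    w=world(d)
    for n,W,x0 in [('b4',130,(609.9,195.7,.05)),('b3',90,(617.6,54,.05)),('b1',50,(624.6,-88,.05)),('b2',70,(631.8,-229,.05))]:
        H=(w[...,2]>42)&(w[...,2]<60)
        p=proj(d,rect(*x0,104,W,51)).round().astype(int)
        q=np.zeros(H.shape,np.uint8);q[H]=1; p0=p.min(0)-3;p1=p.max(0)+3
        sub=np.zeros_like(q);sub[p0[1]:p1[1],p0[0]:p1[0]]=q[p0[1]:p1[1],p0[0]:p1[0]]
        cnt=cv2.convexHull(np.argwhere(sub)[:,::-1].astype(np.int32)); f=np.zeros_like(q);cv2.fillConvexPoly(f,cnt,1)
        r=fit(d,f,x0,104,W,51);print(n,np.round(r[:2],1),'deg',round(np.degrees(r[2]),2),'cost',round(r[3],1))
    # breaker points
E
python3 meas.py
python3 crop.py pics/top0.png 430 200 560 350 4 pics/c3.png
python3 crop.py pics/scene0.png 70 210 200 330 5 pics/c4.png
```

```text
top0 bg 123.0 39.666666666666664
c1 [433.6 242.7] deg 2.72 cost 16.5
c3 [441.6  85.9] deg -4.77 cost 18.4
c2 [437.  -59.2] deg 0.57 cost 14.5
c4 [ 432.7 -213.5] deg -8.66 cost 14.5
b4 [609.7 195.5] deg 3.4 cost 57.8
b3 [616.7  54. ] deg 2.64 cost 34.1
b1 [623.7 -87.9] deg 2.76 cost 21.7
b2 [ 631.3 -229.5] deg 3.47 cost 38.9
scene0 bg 75.66666666666667 134.66666666666666
c1 [435.3 243.3] deg 2.85 cost 44.5
c3 [443.7  86.3] deg -4.83 cost 82.1
c2 [438.8 -58.7] deg 0.66 cost 72.6
c4 [ 435.1 -212.6] deg -8.84 cost 99.4
b4 [617.1 191.3] deg 1.76 cost 434.6
b3 [622.4  55.5] deg 2.24 cost 363.9
b1 [625.6 -85.7] deg 2.49 cost 71.9
b2 [ 638.4 -226.6] deg 2.89 cost 94.6
```

```bash
python3 - <<'E'
import numpy as np
from h import world
d=dict(np.load('pics/top0.npz'));w=world(d)
for v in range(222,284,3): print(v,[(int(round(w[v,u,0])),int(round(w[v,u,1])),int(round(w[v,u,2]))) if np.isfinite(w[v,u,2]) else None for u in range(446,502,5)])
E
```

```text
222 [(590, -363, -3), (589, -378, 0), (589, -395, -2), (589, -411, -1), (589, -428, -1), (589, -445, -4), (578, -442, 55), (577, -457, 58), (578, -474, 54), (587, -507, 5), (589, -527, -5), (589, -545, -7)]
225 [(579, -362, 0), (568, -361, 61), (567, -376, 62), (568, -394, 56), (568, -409, 58), (568, -426, 55), (568, -441, 58), (566, -454, 64), (568, -474, 53), (578, -509, -2), (578, -525, -1), (578, -542, -3)]
228 [(565, -355, 24), (559, -362, 55), (557, -375, 65), (554, -385, 84), (553, -400, 87), (551, -412, 97), (550, -424, 106), (549, -439, 108), (548, -452, 114), (548, -468, 111), (568, -524, -1), (567, -540, 1)]
231 [(559, -360, 1), (550, -363, 50), (543, -367, 94), (540, -378, 108), (541, -394, 106), (537, -402, 126), (540, -423, 108), (539, -437, 112), (540, -454, 107), (540, -469, 106), (558, -525, -3), (558, -540, 1)]
234 [(549, -360, 1), (541, -362, 52), (535, -368, 86), (530, -376, 113), (531, -393, 106), (528, -403, 123), (531, -423, 106), (531, -438, 108), (532, -456, 100), (531, -470, 104), (547, -520, 7), (548, -540, -3)]
237 [(540, -360, -3), (532, -363, 46), (526, 
[... 2638 characters left out ...]
, (414, -436, 92), (416, -461, 64), (415, -475, 69), (420, -514, 5), (420, -530, 4)]
276 [(412, -354, 0), (413, -371, -4), (410, -378, 28), (407, -382, 70), (406, -396, 74), (407, -415, 63), (406, -427, 73), (406, -444, 68), (406, -459, 69), (406, -476, 64), (412, -517, -7), (411, -531, 0)]
279 [(403, -353, 0), (402, -368, 4), (402, -385, 4), (398, -383, 64), (398, -397, 68), (398, -415, 62), (397, -428, 68), (402, -467, -2), (402, -484, -5), (401, -497, 2), (402, -516, -5), (401, -530, 1)]
282 [(393, -352, 5), (393, -368, 3), (393, -386, -3), (393, -402, -1), (393, -418, -1), (393, -434, -1), (393, -451, -6), (392, -464, 3), (392, -481, 2), (392, -498, -2), (392, -516, -8), (392, -531, -4)]
```

View pics/c3.png

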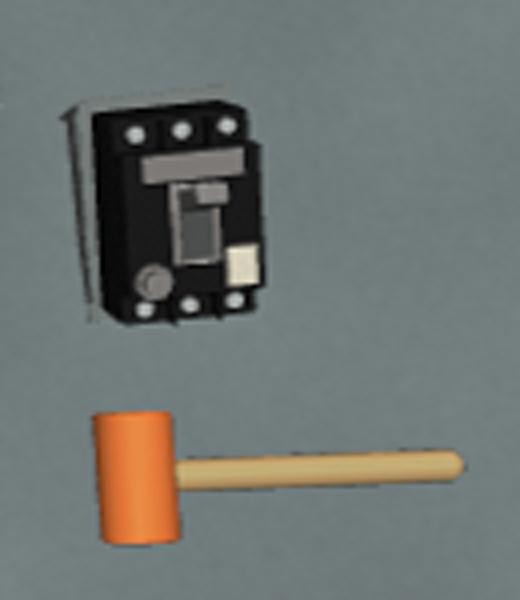

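View pics/c4.png

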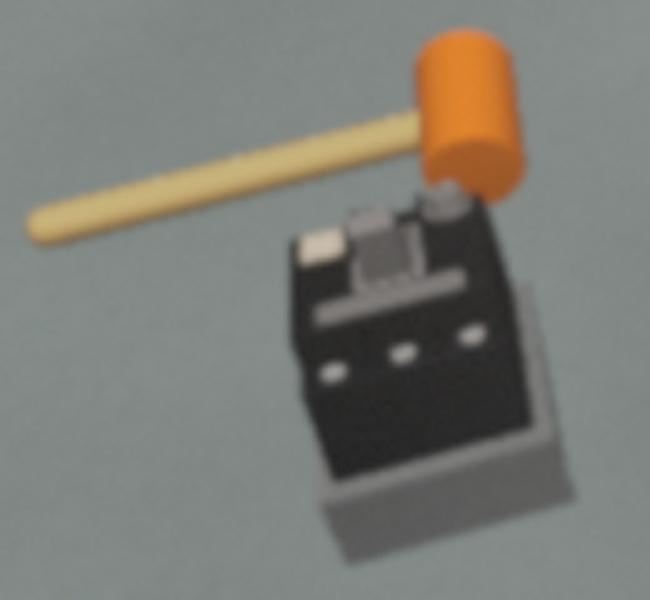

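```bash
python3 -c "
from h import *
plan(433.6,242.7,140,272.72)"
```

```text
t 0.1 pos [279.3 614.1 250.7] ang -114.46 tilt [-0.    -0.001 -1.   ] shift [ 0.2742 -0.2943  0.1107] roll -0.4743 F [0.  0.9 0.1] grip 1.002 j6 -0.29
```

```bash
python3 -m handwheel '[{"translation":[0.274,-0.294,0.11],"roll":-0.474},{"translation":[0.274,-0.294,0.11],"roll":-0.474},{"translation":[0.274,-0.294,0.11],"roll":-0.474},{"translation":[0.274,-0.294,0.11],"roll":-0.474},{"translation":[0.274,-0.294,0.11],"roll":-0.474},{"translation":[0.274,-0.294,0.11],"roll":-0.474},{"translation":[0.274,-0.294,0.11],"roll":-0.474},{"translation":[0.274,-0.294,0.11],"roll":-0.474},{"translation":[0.274,-0.294,0.11],"roll":-0.474},{"translation":[0.274,-0.294,0.11],"roll":-0.474}]' -1; python3 -c "
from h import *
plan(433.6,242.7,34,272.72)"
```

```text
time_s: 0.93
tool_pos: [433.7, 241.4, 141.1]
tcp_rot: [-0.0, 0.724, -0.69, -0.0]
force: [1.3, -0.1, -0.8]
grip_width: 0.996
t 0.93 pos [433.7 241.4 141.1] ang -87.27 tilt [ 0.  0. -1.] shift [-1.300e-03  1.000e-04  1.071e-01] roll 0.0002 F [ 1.3 -0.1 -0.8] grip 0.996 j6 0.71
```

```bash
python3 -m handwheel '[{"translation":[-0.001,0,0.06],"roll":0},{"translation":[-0.001,0,0.09],"roll":0},{"translation":[-0.001,0,0.106],"roll":0},{"translation":[-0.001,0,0.106],"roll":0},{"translation":[-0.001,0,0.106],"roll":0}]'; python3 -m handwheel '[{"translation":[0,0,0],"roll":0},{"translation":[0,0,0],"roll":0},{"translation":[0,0,0],"roll":0},{"translation":[0,0,0],"roll":0},{"translation":[0,0,0],"roll":0},{"translation":[0,0,0],"roll":0}]' 1
python3 -c "
from h import *
plan(433.6,242.7,34,272.72)"
```

```text
time_s: 1.35
tool_pos: [433.2, 243.6, 34.9]
tcp_rot: [0.002, 0.724, -0.69, 0.0]
force: [-0.0, 0.6, -0.3]
grip_width: 1.003
time_s: 1.85
tool_pos: [433.7, 244.6, 36.2]
tcp_rot: [-0.001, 0.724, -0.69, -0.0]
force: [-0.0, -0.3, -1.1]
grip_width: 0.609
t 1.85 pos [433.7 244.6  36.2] ang -87.29 tilt [ 0.001  0.001 -1.   ] shift [0.0019 0.0002 0.0022] roll -0.0001 F [-0.  -0.3 -1.1] grip 0.609 j6 0.71
```

```bash
python3 -m handwheel '[{"translation":[0,0,0],"roll":0},{"translation":[0,0,0],"roll":0},{"translation":[0,0,0],"roll":0},{"translation":[0,0,0],"roll":0},{"translation":[0,0,0],"roll":0},{"translation":[0,0,0],"roll":0},{"translation":[0,0,0],"roll":0},{"translation":[0,0,0],"roll":0}]' 1
python3 -c "
from h import *
for i in range(3): print(robot.get_obs()['tool_pos'])
shot('top','g1')
for i in range(3): print(robot.get_obs()['tool_pos'])
plan(624.2,-87.8,120,272.91)"
```

```text
time_s: 2.52
tool_pos: [433.5, 244.2, 35.5]
tcp_rot: [0.0, 0.724, -0.69, 0.0]
force: [0.2, -0.7, -0.5]
grip_width: 0.18
[433.50153024 244.16852686  35.4790807 ]
[433.50153024 244.16852686  35.4790807 ]
[433.50153024 244.16852686  35.4790807 ]
[433.51370335 244.21903182  35.48829788]
[433.51370335 244.21903182  35.48829788]
[433.51370335 244.21903182  35.48829788]
t 2.57 pos [433.5 244.2  35.5] ang -87.3 tilt [-0. -0. -1.] shift [ 0.3406 -0.1748 -0.0845] roll -0.0036 F [ 0.2 -0.2 -0.8] grip 0.178 j6 0.71
```

```bash
python3 -m handwheel '[{"translation":[0,0,-0.04],"roll":0},{"translation":[0,0,-0.08],"roll":0},{"translation":[0.034,-0.017,-0.1],"roll":-0.003},{"translation":[0.34,-0.175,-0.1],"roll":-0.003},{"translation":[0.34,-0.175,-0.1],"roll":-0.003},{"translation":[0.34,-0.175,-0.1],"roll":-0.003},{"translation":[0.34,-0.175,-0.1],"roll":-0.003},{"translation":[0.34,-0.175,-0.1],"roll":-0.003},{"translation":[0.34,-0.175,-0.1],"roll":-0.003},{"translation":[0.34,-0.175,-0.1],"roll":-0.003}]';python3 -m handwheel '[{"translation":[0.067,-0.034,0],"roll":0},{"translation":[0.067,-0.034,0],"roll":0},{"translation":[0.067,-0.034,0],"roll":0}]'; python3 -c "
from h import *
plan(624.2,-87.8,90,272.91)"
```

```text
time_s: 3.4
tool_pos: [598.1, -42.4, 135.4]
tcp_rot: [-0.0, 0.725, -0.689, -0.0]
force: [0.8, 1.5, -0.2]
grip_width: 0.177
time_s: 3.65
tool_pos: [636.9, -110.6, 134.5]
tcp_rot: [0.0, 0.723, -0.691, 0.0]
force: [0.4, 1.0, -1.0]
grip_width: 0.179
t 3.65 pos [ 636.9 -110.6  134.5] ang -87.35 tilt [-0.    -0.001 -1.   ] shift [-0.0234  0.0116  0.0445] roll -0.0046 F [ 0.4  1.  -1. ] grip 0.179 j6 1.49
```

```bash
python3 -m handwheel '[{"translation":[-0.0235,0.0115,0.02],"roll":-0.0046},{"translation":[-0.0235,0.0115,0.025],"roll":-0.0046},{"translation":[-0.0235,0.0115,0.025],"roll":-0.0046},{"translation":[-0.0235,0.0115,0.025],"roll":-0.0046},{"translation":[-0.0235,0.0115,0.025],"roll":-0.0046}]'; python3 -c "
from h import *
plan(624.2,-87.8,88,272.91)
shot('scene','p1s');shot('top','p1')
"
python3 crop.py pics/top0.png 340 170 380 260 6 /dev/null 2>/dev/null; python3 crop.py pics/p1.png 310 170 440 260 6 pics/c5.png;python3 crop.py pics/p1s.png 220 200 350 320 6 pics/c6.png
```

```text
time_s: 4.07
tool_pos: [622.8, -82.6, 111.1]
tcp_rot: [-0.0, 0.726, -0.687, 0.0]
force: [0.1, 0.3, -1.1]
grip_width: 0.176
t 4.07 pos [622.8 -82.6 111.1] ang -86.82 tilt [ 0.001 -0.    -1.   ] shift [ 0.0052 -0.0012  0.0231] roll 0.0046 F [ 0.1  0.3 -1.1] grip 0.176 j6 1.45
```

View pics/c5.png

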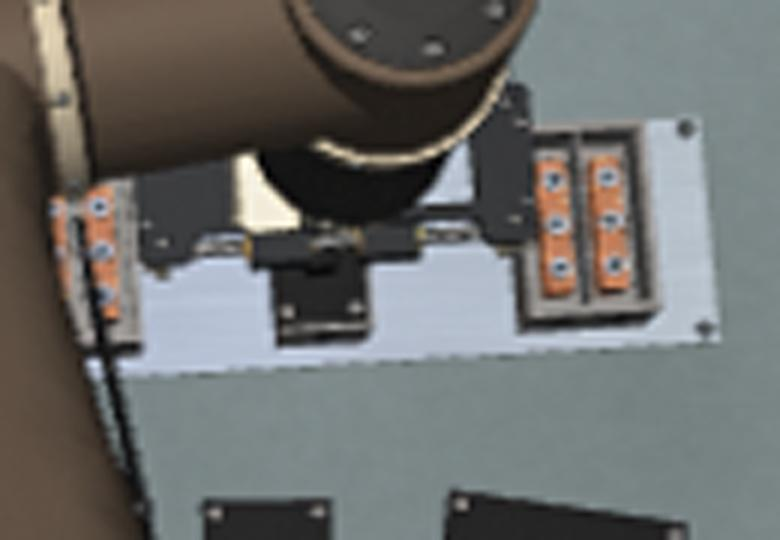

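View pics/c6.png

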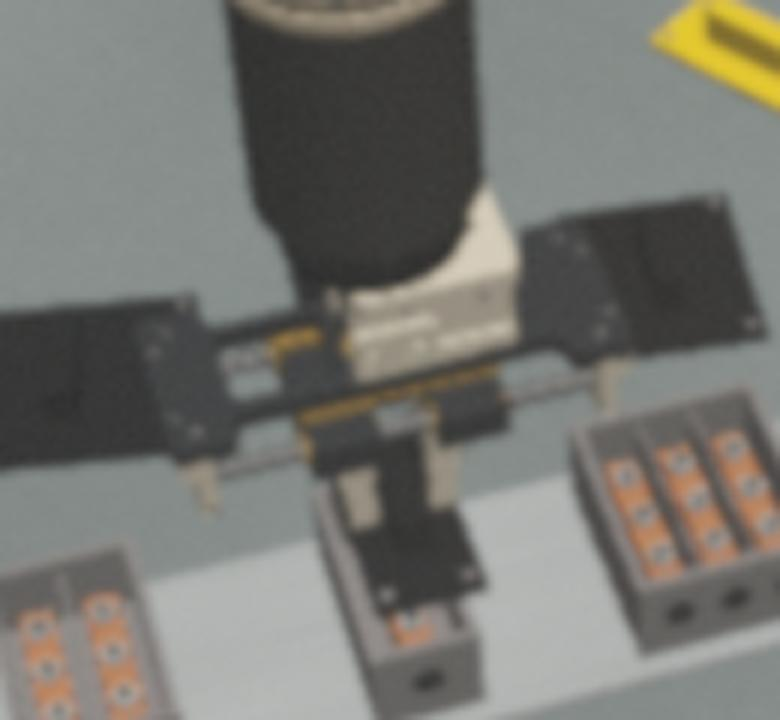

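```bash
python3 -m handwheel '[{"translation":[0.005,-0.001,0.008],"roll":0.004},{"translation":[0.005,-0.001,0.011],"roll":0.004},{"translation":[0.005,-0.001,0.011],"roll":0.004},{"translation":[0.005,-0.001,0.011],"roll":0.004},{"translation":[0.005,-0.001,0.011],"roll":0.004}]'; python3 -c "
from h import *
plan(624.2,-87.8,88,272.91)
a=shot('scene','p2s');d=shot('top','p2')
plan(624.2,-87.8,88,272.91)
"
python3 crop.py pics/p2.png 310 170 440 260 6 pics/c5.png;python3 crop.py pics/p2s.png 220 200 350 320 6 pics/c6.png
```

```text
time_s: 4.58
tool_pos: [623.4, -87.8, 99.4]
tcp_rot: [0.0, 0.725, -0.689, -0.0]
force: [-0.6, 0.4, -1.1]
grip_width: 0.179
t 4.58 pos [623.4 -87.8  99.4] ang -87.1 tilt [-0. -0. -1.] shift [ 0.     -0.0008  0.0114] roll -0.0001 F [-0.6  0.4 -1.1] grip 0.179 j6 1.45
t 4.68 pos [623.6 -87.7  99.6] ang -87.09 tilt [ 0. -0. -1.] shift [ 0.0001 -0.0006  0.0116] roll 0.0 F [ 0.3  0.7 -0.3] grip 0.184 j6 1.45
```

View pics/c5.png

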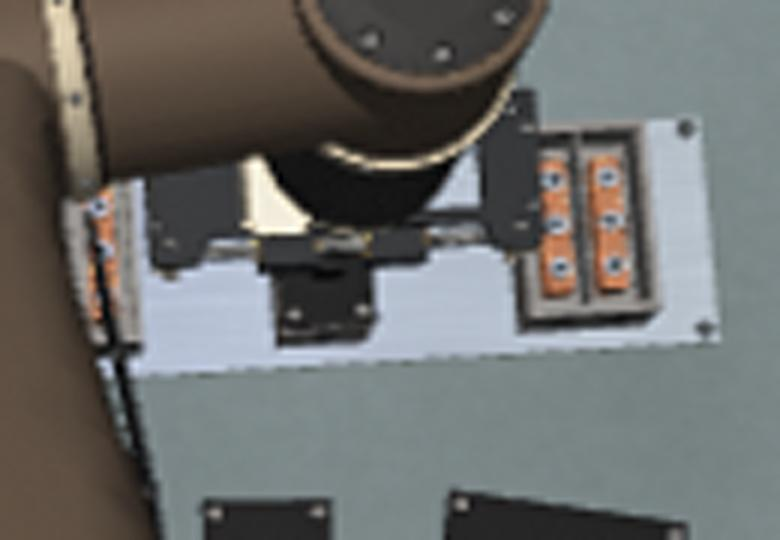

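View pics/c6.png

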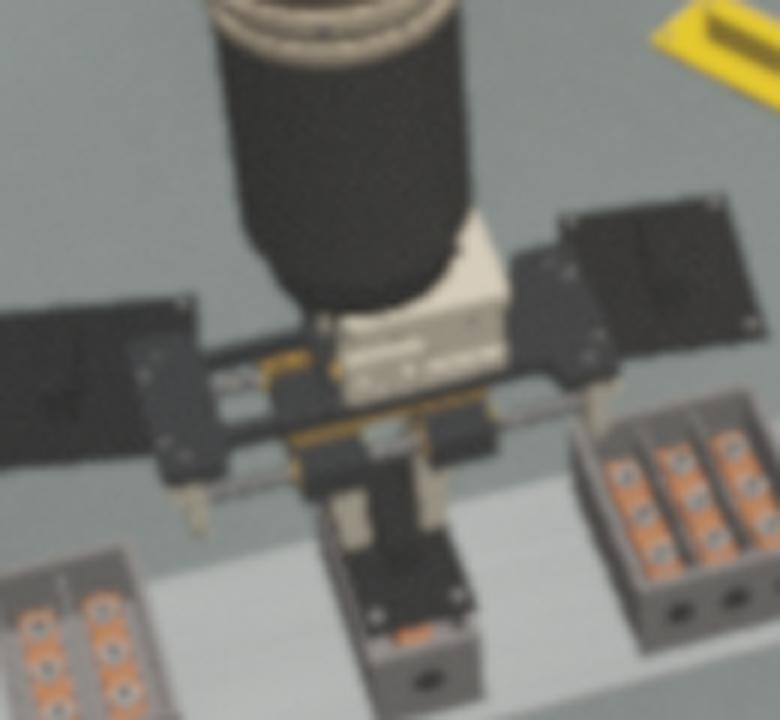

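```bash
python3 -m handwheel '[{"translation":[0,-0.0006,0.006],"roll":0},{"translation":[0,-0.0006,0.01],"roll":0},{"translation":[0,-0.0006,0.012],"roll":0},{"translation":[0,-0.0006,0.0125],"roll":0},{"translation":[0,-0.0006,0.0125],"roll":0},{"translation":[0,-0.0006,0.0125],"roll":0}]'; python3 -m handwheel '[{"translation":[0,0,0],"roll":0},{"translation":[0,0,0],"roll":0},{"translation":[0,0,0],"roll":0},{"translation":[0,0,0],"roll":0},{"translation":[0,0,0],"roll":0},{"translation":[0,0,0],"roll":0}]' -1; python3 -c "
from h import *
plan(437,-59.2,140,270.57)"
```

```text
time_s: 5.18
tool_pos: [624.0, -87.7, 86.8]
tcp_rot: [0.0, 0.725, -0.689, -0.0]
force: [-0.4, -0.9, -0.8]
grip_width: 0.18
time_s: 5.68
tool_pos: [624.0, -87.6, 87.0]
tcp_rot: [-0.0, 0.725, -0.689, 0.0]
force: [0.7, -0.5, -0.3]
grip_width: 0.573
t 5.68 pos [624.  -87.6  87. ] ang -87.09 tilt [ 0.  0. -1.] shift [-0.0379  0.1854 -0.053 ] roll 0.0408 F [ 0.7 -0.5 -0.3] grip 0.573 j6 1.45
```

Lift, go above cover2, and check cover1 from the top.

```bash
python3 -m handwheel '[{"translation":[0,0,-0.03],"roll":0},{"translation":[0,0,-0.053],"roll":0},{"translation":[-0.038,0.185,-0.053],"roll":0.041},{"translation":[-0.038,0.185,-0.053],"roll":0.041},{"translation":[-0.038,0.185,-0.053],"roll":0.041},{"translation":[-0.038,0.185,-0.053],"roll":0.041},{"translation":[-0.038,0.185,-0.053],"roll":0.041},{"translation":[-0.038,0.185,-0.053],"roll":0.041},{"translation":[-0.038,0.185,-0.053],"roll":0.041}]'; cat > chk.py <<'E'
from h import *
import sys
# block poses (world mm), yaw
B={'b4':(609.7,195.6),'b3':(617,53.9),'b1':(624.2,-87.8),'b2':(631.4,-229.4)}
yw=np.radians(2.91)
def chk(tag,names,cams=('top','scene')):
    for cam in cams:
        d=shot(cam,tag+cam[0]); D=dark(d,35,{'top':100,'scene':95}[cam])
        for n in names:
            W={'1':50,'2':70,'3':90,'4':130}[n]; b=B['b'+n]
            r=fit(d,D,(*b,yw),104,W,57); e=np.array(r[:2])-b
            c,s=np.cos(yw),np.sin(yw)
            print(cam,'c'+n,'off block xy',np.round([c*e[0]+s*e[1],-s*e[0]+c*e[1]],1),'deg',round(np.degrees(r[2])-2.91,2),'cost',round(r[3],1))
if __name__=='__main__': chk(sys.argv[1],sys.argv[2])
E
python3 chk.py q1 1;python3 -c "
from h import *
plan(437,-59.2,36,270.57)"
python3 crop.py pics/q1t.png 310 170 440 260 6 pics/c5.png;python3 crop.py pics/q1s.png 220 200 350 320 6 pics/c6.png
```

```text
time_s: 6.43
tool_pos: [436.8, -58.9, 140.8]
tcp_rot: [-0.001, 0.711, -0.703, 0.001]
force: [0.2, 0.1, -0.3]
grip_width: 1.001
top c1 off block xy [-0.1  3.3] deg 0.43 cost 69.7
scene c1 off block xy [ 2.3 -0.8] deg -0.69 cost 131.8
t 6.53 pos [438.3 -58.9 140.5] ang -89.41 tilt [ 0.002  0.    -1.   ] shift [0.0003 0.0014 0.1045] roll 0.0003 F [0.  0.4 0. ] grip 1.001 j6 1.27
```

View pics/c5.png

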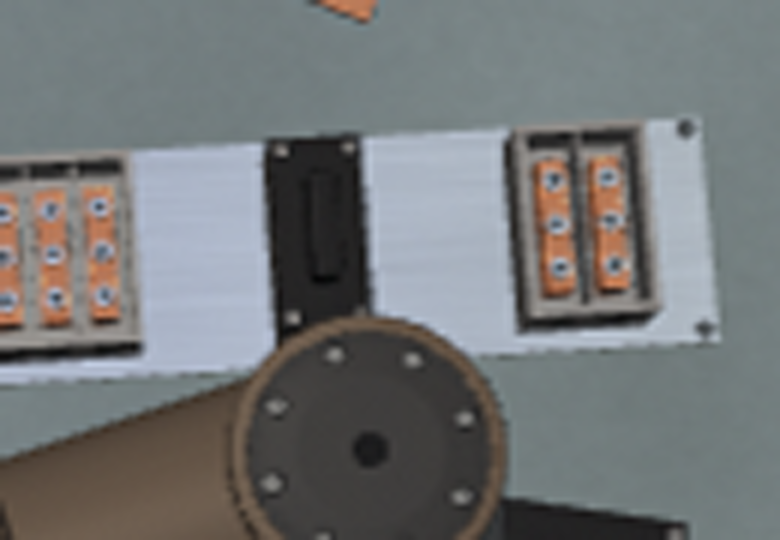

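View pics/c6.png

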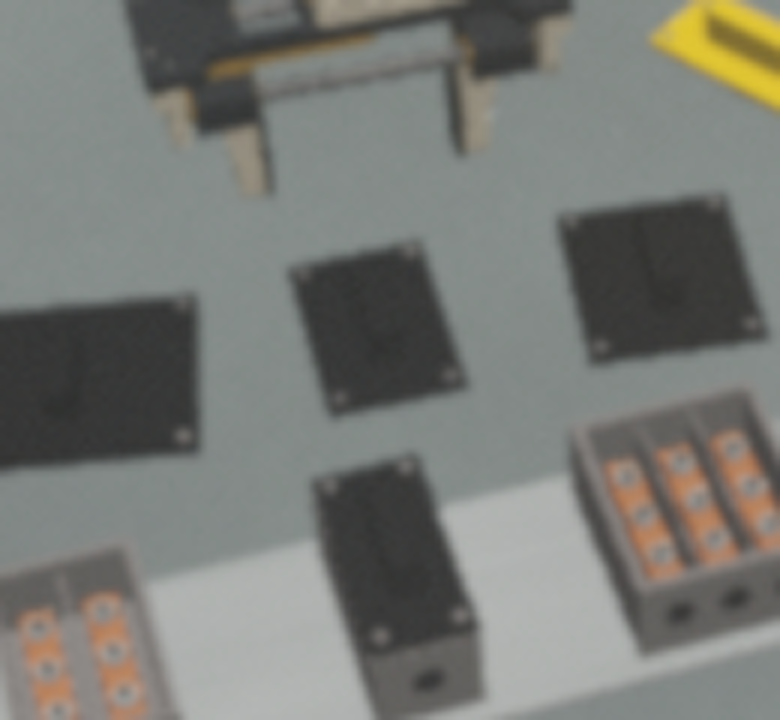

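```bash
cat > chk2.py <<'E'
from h import *
import sys
B={'4':(609.7,195.6),'3':(617,53.9),'1':(624.2,-87.8),'2':(631.4,-229.4)}
WW={'1':50,'2':70,'3':90,'4':130}
yw=np.radians(2.91)
def hfit(d,n,z):
    w=world(d);x0=(*B[n],yw)
    H=((w[...,2]>z-9)&(w[...,2]<z+45))
    p=proj(d,rect(*x0,104,WW[n],z)).round().astype(int);p0=p.min(0)-5;p1=p.max(0)+5
    sub=np.zeros(H.shape,np.uint8);sub[p0[1]:p1[1],p0[0]:p1[0]]=H[p0[1]:p1[1],p0[0]:p1[0]]
    if z<55: sub=cv2.morphologyEx(sub,cv2.MORPH_CLOSE,np.ones((15,15),np.uint8))
    return fit(d,sub,x0,104,WW[n],z)
def chk(tag,names,cams):
    for cam in cams:
        d0=dict(np.load(f'pics/{cam}0.npz')); d=shot(cam,tag+cam[0])
        for n in names:
            a=hfit(d0,n,51);b=hfit(d,n,57);e=np.array(b[:2])-a[:2];c,s=np.cos(yw),np.sin(yw)
            print(cam,'c'+n,'off',np.round([c*e[0]+s*e[1],-s*e[0]+c*e[1]],1),'deg',round(np.degrees(b[2]-a[2]),2),'costs',round(a[3],1),round(b[3],1),'blk',np.round(a[:2],1),round(np.degrees(a[2]),1))
if __name__=='__main__': chk(sys.argv[1],sys.argv[2],sys.argv[3].split(','))
E
python3 chk2.py q2 1 scene,top
```

```text
scene c1 off [ 3.8 -0.1] deg -0.39 costs 42.2 45.6 blk [625.2 -85.5] 3.1
top c1 off [1.4 0.6] deg -0.15 costs 11.2 39.2 blk [623.9 -87.8] 2.7
```

```bash
for t in top0 q2t; do python3 crop.py pics/$t.png 345 180 385 235 10 pics/z_$t.png; done; for t in scene0 q2s; do python3 crop.py pics/$t.png 265 265 310 325 9 pics/z_$t.png; done
python3 -c "
import cv2,numpy as np
a=[cv2.resize(cv2.imread(f'pics/z_{t}.png'),(400,550)) for t in('top0','q2t')]; cv2.imwrite('pics/zt.png',np.hstack(a))
a=[cv2.resize(cv2.imread(f'pics/z_{t}.png'),(400,533)) for t in('scene0','q2s')]; cv2.imwrite('pics/zs.png',np.hstack(a))
from h import *
import glob
for t,z in(('top0',51),('q2t',57),('scene0',51),('q2s',57)):
    d=dict(np.load(f'pics/{t}.npz'));print(t,proj(d,rect(624.2,-87.8,np.radians(2.91),104,50,z)).round(2).tolist())
"
```

```text
top0 [[354.26, 193.24], [369.9, 192.34], [372.29, 224.35], [356.5, 225.27]]
q2t [[354.38, 192.77], [370.08, 191.87], [372.49, 224.0], [356.63, 224.92]]
scene0 [[299.07, 305.35], [280.38, 310.29], [270.75, 281.16], [288.55, 276.7]]
q2s [[298.96, 303.9], [280.2, 308.85], [270.56, 279.7], [288.41, 275.24]]
```

View pics/zt.png

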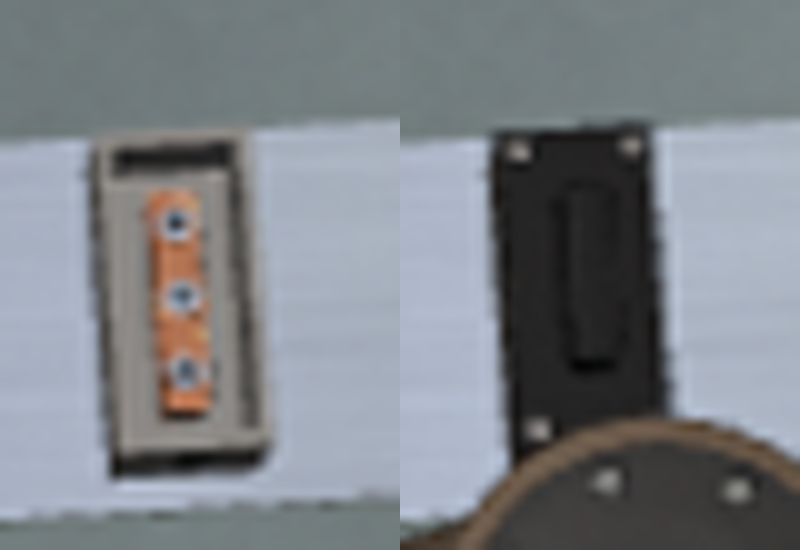

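View pics/zs.png

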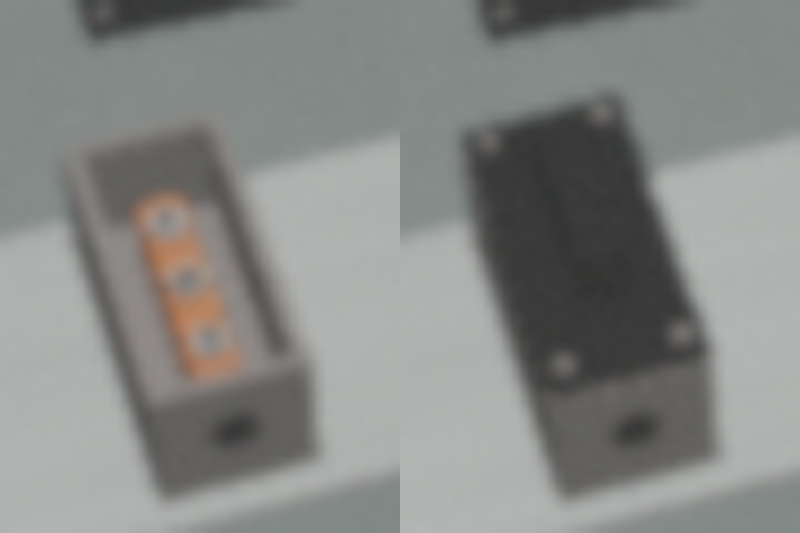

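```bash
python3 -m handwheel '[{"translation":[0,0,0.04],"roll":0},{"translation":[0,0,0.08],"roll":0},{"translation":[0,0,0.105],"roll":0},{"translation":[0,0,0.105],"roll":0},{"translation":[0,0,0.105],"roll":0}]'; python3 -m handwheel '[{"translation":[0,0,0],"roll":0},{"translation":[0,0,0],"roll":0},{"translation":[0,0,0],"roll":0},{"translation":[0,0,0],"roll":0},{"translation":[0,0,0],"roll":0},{"translation":[0,0,0],"roll":0},{"translation":[0,0,0],"roll":0},{"translation":[0,0,0],"roll":0},{"translation":[0,0,0],"roll":0},{"translation":[0,0,0],"roll":0}]' 1;python3 -m handwheel '[{"translation":[0,0,0],"roll":0},{"translation":[0,0,0],"roll":0},{"translation":[0,0,0],"roll":0}]';python3 -c "
from h import *
plan(631.4,-229.4,135,272.91)"
```

```text
time_s: 7.05
tool_pos: [436.9, -59.6, 33.9]
tcp_rot: [0.002, 0.711, -0.704, -0.001]
force: [1.1, -0.2, 0.7]
grip_width: 1.0
time_s: 7.88
tool_pos: [437.3, -59.1, 34.9]
tcp_rot: [0.0, 0.711, -0.704, -0.0]
force: [-0.5, 0.3, -0.5]
grip_width: 0.302
time_s: 8.13
tool_pos: [437.3, -59.1, 34.9]
tcp_rot: [0.0, 0.711, -0.704, -0.0]
force: [0.1, -0.4, -0.5]
grip_width: 0.178
t 8.13 pos [437.3 -59.1  34.9] ang -89.44 tilt [-0. -0. -1.] shift [ 0.1722 -0.1924 -0.1001] roll -0.041 F [ 0.1 -0.4 -0.5] grip 0.178 j6 1.27
```

```bash
python3 -m handwheel '[{"translation":[0,0,-0.04],"roll":0},{"translation":[0,0,-0.08],"roll":0},{"translation":[0.02,-0.022,-0.1],"roll":-0.041},{"translation":[0.172,-0.192,-0.1],"roll":-0.041},{"translation":[0.172,-0.192,-0.1],"roll":-0.041},{"translation":[0.172,-0.192,-0.1],"roll":-0.041},{"translation":[0.172,-0.192,-0.1],"roll":-0.041},{"translation":[0.172,-0.192,-0.1],"roll":-0.041},{"translation":[0.172,-0.192,-0.1],"roll":-0.041},{"translation":[0.172,-0.192,-0.1],"roll":-0.041}]';python3 -m handwheel '[{"translation":[0,0,0],"roll":0},{"translation":[0,0,0],"roll":0},{"translation":[0,0,0],"roll":0}]'; python3 -c "
from h import *
plan(631.4,-229.4,86.2,272.91)"
```

```text
time_s: 8.97
tool_pos: [633.3, -232.2, 133.1]
tcp_rot: [0.001, 0.724, -0.69, -0.0]
force: [-0.4, 0.8, -0.7]
grip_width: 0.177
time_s: 9.22
tool_pos: [630.2, -228.5, 134.8]
tcp_rot: [0.0, 0.725, -0.689, -0.0]
force: [0.5, 0.1, -1.9]
grip_width: 0.182
t 9.22 pos [ 630.2 -228.5  134.8] ang -87.06 tilt [-0.001  0.    -1.   ] shift [ 0.0009 -0.0012  0.0486] roll 0.0005 F [ 0.5  0.1 -1.9] grip 0.182 j6 1.68
```

```bash
python3 -m handwheel '[{"translation":[0.001,-0.001,0.02],"roll":0},{"translation":[0.001,-0.001,0.035],"roll":0},{"translation":[0.001,-0.001,0.042],"roll":0},{"translation":[0.001,-0.001,0.042],"roll":0},{"translation":[0.001,-0.001,0.042],"roll":0}]'; python3 -c "
from h import *
plan(631.4,-229.4,86.2,272.91)"
```

```text
time_s: 9.63
tool_pos: [631.9, -229.7, 93.4]
tcp_rot: [0.0, 0.725, -0.689, 0.0]
force: [-0.1, -0.6, 0.7]
grip_width: 0.179
t 9.63 pos [ 631.9 -229.7   93.4] ang -87.04 tilt [-0. -0. -1.] shift [-0.0003  0.0005  0.0072] roll 0.0009 F [-0.1 -0.6  0.7] grip 0.179 j6 1.68
```

```bash
python3 -m handwheel '[{"translation":[0,0.0004,0.004],"roll":0},{"translation":[0,0.0004,0.006],"roll":0},{"translation":[0,0.0004,0.007],"roll":0},{"translation":[0,0.0004,0.007],"roll":0},{"translation":[0,0.0004,0.007],"roll":0}]'; python3 -m handwheel '[{"translation":[0,0,0],"roll":0},{"translation":[0,0,0],"roll":0},{"translation":[0,0,0],"roll":0},{"translation":[0,0,0],"roll":0},{"translation":[0,0,0],"roll":0},{"translation":[0,0,0],"roll":0}]' -1; python3 -c "
from h import *
plan(441.6,85.9,140,265.23)"
```

```text
time_s: 10.05
tool_pos: [631.7, -230.2, 86.2]
tcp_rot: [-0.0, 0.725, -0.689, 0.0]
force: [-0.4, 0.2, -1.3]
grip_width: 0.18
time_s: 10.55
tool_pos: [631.7, -230.2, 86.0]
tcp_rot: [-0.0, 0.725, -0.689, 0.0]
force: [0.1, -0.3, -0.1]
grip_width: 0.57
t 10.55 pos [ 631.7 -230.2   86. ] ang -87.09 tilt [ 0. -0. -1.] shift [-0.3253  0.1738 -0.054 ] roll 0.1341 F [ 0.1 -0.3 -0.1] grip 0.57 j6 1.68
```

```bash
python3 -m handwheel '[{"translation":[0,0,-0.03],"roll":0},{"translation":[0,0,-0.054],"roll":0},{"translation":[-0.325,0.174,-0.054],"roll":0.134},{"translation":[-0.325,0.174,-0.054],"roll":0.134},{"translation":[-0.325,0.174,-0.054],"roll":0.134},{"translation":[-0.325,0.174,-0.054],"roll":0.134},{"translation":[-0.325,0.174,-0.054],"roll":0.134},{"translation":[-0.325,0.174,-0.054],"roll":0.134},{"translation":[-0.325,0.174,-0.054],"roll":0.134},{"translation":[-0.325,0.174,-0.054],"roll":0.134}]';python3 -c "
from h import *
plan(441.6,85.9,140,265.23)"
```

```text
time_s: 11.38
tool_pos: [458.5, 56.6, 140.3]
tcp_rot: [0.0, -0.677, 0.736, -0.0]
force: [0.4, 2.0, 0.5]
grip_width: 1.002
t 11.38 pos [458.5  56.6 140.3] ang -94.78 tilt [ 0.001  0.    -1.   ] shift [-0.0278  0.0193  0.0003] roll -0.0002 F [0.4 2.  0.5] grip 1.002 j6 0.94
```

```bash
python3 -m handwheel '[{"translation":[-0.028,0.019,0],"roll":0},{"translation":[-0.028,0.019,0],"roll":0},{"translation":[-0.028,0.019,0],"roll":0},{"translation":[-0.028,0.019,0],"roll":0}]';python3 -c "
from h import *
plan(441.6,85.9,35.5,265.23)"
python3 chk2.py q3 12 top
```

```text
time_s: 11.72
tool_pos: [443.2, 85.1, 140.3]
tcp_rot: [0.0, -0.678, 0.735, -0.0]
force: [0.1, -0.3, -0.6]
grip_width: 1.0
t 11.72 pos [443.2  85.1 140.3] ang -94.69 tilt [ 0.001  0.    -1.   ] shift [-0.0007  0.0017  0.1048] roll 0.0014 F [ 0.1 -0.3 -0.6] grip 1.0 j6 0.86
top c1 off [-0.6  0.3] deg -0.04 costs 11.2 8.7 blk [623.9 -87.8] 2.7
top c2 off [-1.1 -0.1] deg 0.01 costs 12.7 13.0 blk [ 631.9 -229. ] 3.2
```

```bash
python3 -m handwheel '[{"translation":[-0.0005,0.001,0.04],"roll":0},{"translation":[-0.0005,0.001,0.08],"roll":0},{"translation":[-0.0005,0.001,0.105],"roll":0},{"translation":[-0.0005,0.001,0.105],"roll":0},{"translation":[-0.0005,0.001,0.105],"roll":0}]'; python3 -m handwheel '[{"translation":[0,0,0],"roll":0},{"translation":[0,0,0],"roll":0},{"translation":[0,0,0],"roll":0},{"translation":[0,0,0],"roll":0},{"translation":[0,0,0],"roll":0},{"translation":[0,0,0],"roll":0},{"translation":[0,0,0],"roll":0},{"translation":[0,0,0],"roll":0},{"translation":[0,0,0],"roll":0},{"translation":[0,0,0],"roll":0}]' 1;python3 -m handwheel '[{"translation":[0,0,0],"roll":0},{"translation":[0,0,0],"roll":0},{"translation":[0,0,0],"roll":0},{"translation":[0,0,0],"roll":0}]';python3 -c "
from h import *
plan(617.5,53.9,135,272.91)"
```

```text
time_s: 12.18
tool_pos: [442.1, 83.8, 33.5]
tcp_rot: [-0.002, -0.676, 0.737, 0.0]
force: [0.1, -0.2, 0.7]
grip_width: 1.0
time_s: 13.02
tool_pos: [442.0, 85.4, 35.0]
tcp_rot: [0.0, -0.677, 0.736, 0.0]
force: [0.3, 0.9, -0.1]
grip_width: 0.301
time_s: 13.35
tool_pos: [442.0, 85.4, 35.0]
tcp_rot: [-0.0, -0.677, 0.736, 0.0]
force: [-0.7, 0.1, 0.3]
grip_width: 0.18
t 13.35 pos [442.   85.4  35. ] ang -94.77 tilt [-0. -0. -1.] shift [ 0.0168 -0.1775 -0.1   ] roll -0.134 F [-0.7  0.1  0.3] grip 0.18 j6 0.86
```

```bash
python3 -m handwheel '[{"translation":[0,0,-0.04],"roll":0},{"translation":[0,0,-0.08],"roll":0},{"translation":[0.002,-0.02,-0.1],"roll":-0.1},{"translation":[0.0168,-0.1775,-0.1],"roll":-0.134},{"translation":[0.0168,-0.1775,-0.1],"roll":-0.134},{"translation":[0.0168,-0.1775,-0.1],"roll":-0.134},{"translation":[0.0168,-0.1775,-0.1],"roll":-0.134},{"translation":[0.0168,-0.1775,-0.1],"roll":-0.134},{"translation":[0.0168,-0.1775,-0.1],"roll":-0.134},{"translation":[0.0168,-0.1775,-0.1],"roll":-0.134}]';python3 -m handwheel '[{"translation":[0,0,0.02],"roll":0},{"translation":[0,0,0.035],"roll":0},{"translation":[0,0,0.042],"roll":0},{"translation":[0,0,0.042],"roll":0},{"translation":[0,0,0.042],"roll":0},{"translation":[0,0,0.042],"roll":0}]'; python3 -c "
from h import *
plan(617.5,53.9,86.2,272.91)"
```

```text
time_s: 14.18
tool_pos: [616.8, 53.5, 133.9]
tcp_rot: [0.001, 0.725, -0.689, -0.001]
force: [-0.3, 0.5, 0.1]
grip_width: 0.179
time_s: 14.68
tool_pos: [617.9, 54.3, 94.1]
tcp_rot: [-0.001, 0.725, -0.689, 0.0]
force: [0.5, -0.9, -0.4]
grip_width: 0.177
t 14.68 pos [617.9  54.3  94.1] ang -87.05 tilt [ 0.001  0.    -1.   ] shift [0.0004 0.0004 0.0079] roll 0.0007 F [ 0.5 -0.9 -0.4] grip 0.177 j6 1.22
```

```bash
python3 -m handwheel '[{"translation":[0,0,0.004],"roll":0},{"translation":[0,0,0.006],"roll":0},{"translation":[0,0,0.0075],"roll":0},{"translation":[0,0,0.0075],"roll":0},{"translation":[0,0,0.0075],"roll":0}]'; python3 -m handwheel '[{"translation":[0,0,0],"roll":0},{"translation":[0,0,0],"roll":0},{"translation":[0,0,0],"roll":0},{"translation":[0,0,0],"roll":0},{"translation":[0,0,0],"roll":0},{"translation":[0,0,0],"roll":0}]' -1; python3 -m handwheel '[{"translation":[0,0,-0.03],"roll":0},{"translation":[0,0,-0.055],"roll":0},{"translation":[0,0,-0.055],"roll":0}]'; python3 -c "
from h import *
d=shot('top','t3')
from meas import covers
covers(d,[('c4',130,(433,-214,-.16))])
plan(432.7,-213.5,140,261.34)"
```

```text
time_s: 15.1
tool_pos: [617.6, 54.0, 86.0]
tcp_rot: [-0.0, 0.725, -0.689, 0.0]
force: [-2.6, 0.6, 3.0]
grip_width: 0.184
time_s: 15.6
tool_pos: [617.5, 53.9, 85.3]
tcp_rot: [0.0, 0.725, -0.689, -0.0]
force: [0.4, -0.2, 0.5]
grip_width: 0.566
time_s: 15.85
tool_pos: [620.4, 54.5, 145.6]
tcp_rot: [-0.003, 0.725, -0.689, 0.002]
force: [0.0, 0.1, 0.0]
grip_width: 0.805
c4 [ 432.8 -213.4] deg -8.71 cost 20.3
t 15.9 pos [619.4  54.4 143.5] ang -87.06 tilt [ 0.005  0.002 -1.   ] shift [0.258  0.2002 0.0035] roll 0.2024 F [-0.1 -0.2 -0.7] grip 0.852 j6 1.22
```

```bash
python3 -m handwheel '[{"translation":[0.258,0.2,0],"roll":0.202},{"translation":[0.258,0.2,0],"roll":0.202},{"translation":[0.258,0.2,0],"roll":0.202},{"translation":[0.258,0.2,0],"roll":0.202},{"translation":[0.258,0.2,0],"roll":0.202},{"translation":[0.258,0.2,0],"roll":0.202},{"translation":[0.258,0.2,0],"roll":0.202},{"translation":[0.258,0.2,0],"roll":0.202},{"translation":[0.258,0.2,0],"roll":0.202},{"translation":[0.258,0.2,0],"roll":0.202}]';python3 -m handwheel '[{"translation":[0,0,0],"roll":0},{"translation":[0,0,0],"roll":0},{"translation":[0,0,0],"roll":0}]';python3 -c "
from h import *
d=shot('scene','t4')
plan(432.8,-213.4,36,261.34)"
```

```text
time_s: 16.73
tool_pos: [429.4, -215.2, 140.2]
tcp_rot: [-0.0, -0.65, 0.76, 0.0]
force: [-0.1, -1.1, 0.1]
grip_width: 1.002
time_s: 16.98
tool_pos: [431.5, -213.2, 140.3]
tcp_rot: [-0.0, -0.652, 0.758, 0.0]
force: [0.4, -0.6, 0.2]
grip_width: 1.001
t 17.03 pos [ 431.5 -213.2  140.3] ang -98.58 tilt [-0.  0. -1.] shift [ 0.     -0.0013  0.1043] roll 0.0015 F [-1.3  0.4 -0.4] grip 0.999 j6 1.47
```

View pics/t4.png

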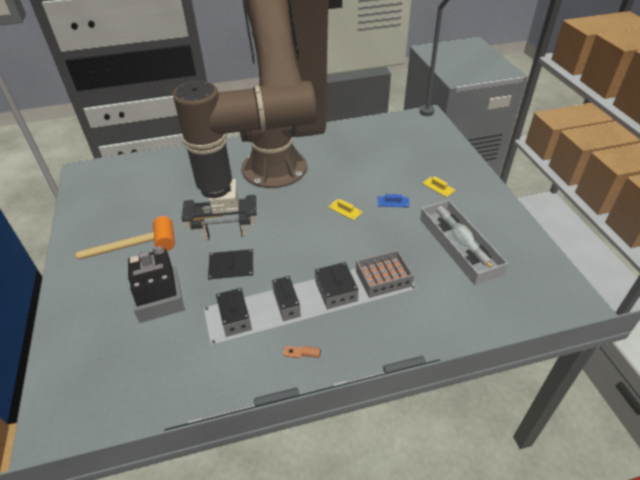

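Three covers sit on their blocks at (232,310), (286,297), (336,284); gripper above cover4.

```bash
python3 -m handwheel '[{"translation":[0,-0.001,0.04],"roll":0},{"translation":[0,-0.001,0.08],"roll":0},{"translation":[0,-0.001,0.105],"roll":0},{"translation":[0,-0.001,0.105],"roll":0},{"translation":[0,-0.001,0.105],"roll":0}]'; python3 -m handwheel '[{"translation":[0,0,0],"roll":0},{"translation":[0,0,0],"roll":0},{"translation":[0,0,0],"roll":0},{"translation":[0,0,0],"roll":0},{"translation":[0,0,0],"roll":0},{"translation":[0,0,0],"roll":0},{"translation":[0,0,0],"roll":0},{"translation":[0,0,0],"roll":0},{"translation":[0,0,0],"roll":0},{"translation":[0,0,0],"roll":0}]' 1;python3 -m handwheel '[{"translation":[0,0,0],"roll":0},{"translation":[0,0,0],"roll":0},{"translation":[0,0,0],"roll":0},{"translation":[0,0,0],"roll":0}]';python3 -c "
from h import *
plan(610.2,195.6,150,272.91)"
```

```text
time_s: 17.45
tool_pos: [432.0, -213.4, 34.3]
tcp_rot: [-0.001, -0.652, 0.758, 0.001]
force: [-0.2, 0.6, -0.1]
grip_width: 1.0
time_s: 18.28
tool_pos: [431.9, -214.1, 35.5]
tcp_rot: [0.0, -0.652, 0.759, -0.0]
force: [0.2, 0.5, -0.8]
grip_width: 0.304
time_s: 18.62
tool_pos: [431.9, -214.1, 35.5]
tcp_rot: [-0.0, -0.652, 0.758, 0.0]
force: [-0.2, -0.9, 0.4]
grip_width: 0.178
t 18.62 pos [ 431.9 -214.1   35.5] ang -98.66 tilt [-0. -0. -1.] shift [-0.4319 -0.1146 -0.1145] roll -0.2019 F [-0.2 -0.9  0.4] grip 0.178 j6 1.47
```

```bash
python3 -m handwheel '[{"translation":[0,0,-0.04],"roll":0},{"translation":[0,0,-0.08],"roll":0},{"translation":[0,0,-0.115],"roll":-0.1},{"translation":[-0.43,-0.114,-0.115],"roll":-0.202},{"translation":[-0.43,-0.114,-0.115],"roll":-0.202},{"translation":[-0.43,-0.114,-0.115],"roll":-0.202},{"translation":[-0.43,-0.114,-0.115],"roll":-0.202},{"translation":[-0.43,-0.114,-0.115],"roll":-0.202},{"translation":[-0.43,-0.114,-0.115],"roll":-0.202},{"translation":[-0.43,-0.114,-0.115],"roll":-0.202}]';python3 -m handwheel '[{"translation":[0,0,0],"roll":0},{"translation":[0,0,0],"roll":0}]';python3 -c "
from h import *
plan(609.8,195.6,150,272.91)"
```

```text
time_s: 19.45
tool_pos: [548.3, 55.4, 150.3]
tcp_rot: [0.0, 0.725, -0.689, -0.0]
force: [1.5, -0.3, -1.7]
grip_width: 0.181
time_s: 19.62
tool_pos: [548.5, 55.5, 149.7]
tcp_rot: [0.0, 0.726, -0.688, -0.0]
force: [-0.9, -0.4, -2.1]
grip_width: 0.18
t 19.62 pos [548.5  55.5 149.7] ang -86.92 tilt [-0.001 -0.    -1.   ] shift [-0.1366 -0.0688 -0.0003] roll 0.003 F [-0.9 -0.4 -2.1] grip 0.18 j6 1.17
```

```bash
python3 -m handwheel '[{"translation":[-0.1366,-0.0688,0],"roll":0.003},{"translation":[-0.1366,-0.0688,0],"roll":0.003},{"translation":[-0.1366,-0.0688,0],"roll":0.003},{"translation":[-0.1366,-0.0688,0],"roll":0.003},{"translation":[-0.1366,-0.0688,0.02],"roll":0.003},{"translation":[-0.1366,-0.0688,0.045],"roll":0.003},{"translation":[-0.1366,-0.0688,0.056],"roll":0.003},{"translation":[-0.1366,-0.0688,0.056],"roll":0.003},{"translation":[-0.1366,-0.0688,0.056],"roll":0.003},{"translation":[-0.1366,-0.0688,0.056],"roll":0.003}]';python3 -c "
from h import *
plan(609.8,195.6,86.7,272.91)"
```

```text
time_s: 20.45
tool_pos: [610.7, 192.8, 95.7]
tcp_rot: [-0.001, 0.724, -0.69, 0.0]
force: [0.6, 0.4, -1.0]
grip_width: 0.18
t 20.45 pos [610.7 192.8  95.7] ang -87.29 tilt [ 0.001  0.    -1.   ] shift [-0.0028  0.0007  0.009 ] roll -0.0035 F [ 0.6  0.4 -1. ] grip 0.18 j6 1.01
```

```bash
python3 -m handwheel '[{"translation":[-0.0025,0.0005,0.003],"roll":-0.003},{"translation":[-0.0025,0.0005,0.004],"roll":-0.003},{"translation":[-0.0025,0.0005,0.004],"roll":-0.003},{"translation":[-0.0025,0.0005,0.004],"roll":-0.003}]';python3 -c "
from h import *
plan(609.8,195.6,86.7,272.91)"
```

```text
time_s: 20.78
tool_pos: [609.5, 195.9, 91.0]
tcp_rot: [-0.0, 0.725, -0.689, 0.0]
force: [0.5, 1.4, -1.1]
grip_width: 0.183
t 20.78 pos [609.5 195.9  91. ] ang -87.08 tilt [ 0.001  0.    -1.   ] shift [ 0.0003 -0.0003  0.0043] roll 0.0001 F [ 0.5  1.4 -1.1] grip 0.183 j6 1.01
```

Now lower, release, retreat upward and towards the robot for a check.

```bash
python3 -m handwheel '[{"translation":[0,-0.0003,0.002],"roll":0},{"translation":[0,-0.0003,0.004],"roll":0},{"translation":[0,-0.0003,0.0045],"roll":0},{"translation":[0,-0.0003,0.0045],"roll":0}]'; python3 -m handwheel '[{"translation":[0,0,0],"roll":0},{"translation":[0,0,0],"roll":0},{"translation":[0,0,0],"roll":0},{"translation":[0,0,0],"roll":0},{"translation":[0,0,0],"roll":0},{"translation":[0,0,0],"roll":0}]' -1; python3 -m handwheel '[{"translation":[0,0,-0.03],"roll":0},{"translation":[0,0,-0.06],"roll":0},{"translation":[0,0.15,-0.08],"roll":0},{"translation":[0,0.15,-0.08],"roll":0},{"translation":[0,0.15,-0.08],"roll":0},{"translation":[0,0.15,-0.08],"roll":0},{"translation":[0,0.15,-0.08],"roll":0}]'
python3 chk2.py q5 1234 top; python3 -c "
from h import *
plan(0,0,0)
shot('scene','q5s')"
```

```text
time_s: 21.12
tool_pos: [609.9, 195.9, 86.5]
tcp_rot: [-0.0, 0.725, -0.689, 0.0]
force: [-0.4, 0.5, 3.8]
grip_width: 0.175
time_s: 21.62
tool_pos: [609.6, 195.7, 85.8]
tcp_rot: [0.0, 0.725, -0.689, -0.0]
force: [0.4, -0.1, 0.9]
grip_width: 0.574
time_s: 22.2
tool_pos: [455.9, 187.2, 167.1]
tcp_rot: [-0.0, 0.725, -0.689, -0.001]
force: [-0.9, -0.2, 0.2]
grip_width: 0.993
top c1 off [-0.4  0.4] deg 0.16 costs 11.2 8.5 blk [623.9 -87.8] 2.7
top c2 off [-1.2  0.1] deg -0.28 costs 12.7 15.7 blk [ 631.9 -229. ] 3.2
top c3 off [0.  0.4] deg 0.07 costs 14.8 15.1 blk [616.5  53.8] 3.1
top c4 off [ 1.9 -0.2] deg -0.79 costs 21.4 313.3 blk [609.  195.6] 2.9
t 22.25 pos [458.1 188.1 167.2] ang -86.98 tilt [ 0.001  0.002 -1.   ] shift [0.1637 0.4674 0.1672] roll 0.0 F [0.7 1.4 0.6] grip 0.999 j6 0.84
```

View pics/q5t.png

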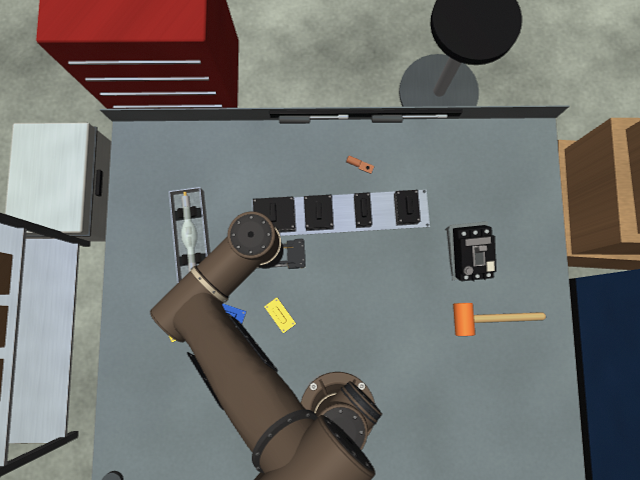

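```bash
python3 -c "
from h import *
t=dict(np.load('pics/top0.npz'));s=dict(np.load('pics/scene0.npz'))
def ray(d,u,v):
    T=np.linalg.inv(d['camera_from_world']);K=d['intrinsics'];r=T[:3,:3]@[(u-K[0,2])/K[0,0],(v-K[1,2])/K[1,1],1];return T[:3,3],r/np.linalg.norm(r)
def atz(d,u,v,z):
    c,r=ray(d,u,v);return c+r*(z-c[2])/r[2]
def tri(a,b):
    (c1,r1),(c2,r2)=ray(t,*a),ray(s,*b);A=np.c_[r1,-r2];k=np.linalg.lstsq(A,c2-c1,rcond=None)[0];p,q=c1+k[0]*r1,c2+k[1]*r2;return (p+q)/2,np.linalg.norm(p-q)
f=lambda x,y:(430+(x+.5)/4-.5,200+(y+.5)/4-.5); g=lambda x,y:(70+(x+.5)/5-.5,210+(y+.5)/5-.5)
b=f(153,281);h=f(211,192);bs=g(446,195);hs=g(371,217)
print('button',tri(b,bs),atz(t,*b,107.1),atz(s,*bs,107.1))
print('handle',tri(h,hs),atz(t,*h,155.2),atz(s,*hs,155.2))
d=atz(t,*h,155.2)-atz(t,*b,107.1);print(d,np.hypot(*d[:2]),'yaw',np.degrees(np.arctan2(d[1],d[0])-np.arctan2(-34,60.3)))
"
python3 crop.py pics/top0.png 445 220 505 285 9 pics/c3.png
python3 crop.py pics/scene0.png 115 235 190 300 8 pics/c4.png
```

```text
button (array([ 422.18464264, -393.52706187,  106.20998433]), np.float64(1.0605119582371179)) [ 422.1369723  -392.70361005  107.1       ] [ 422.93837803 -393.88344439  107.1       ]
handle (array([ 482.33567545, -422.39486334,  157.0853546 ]), np.float64(1.2589872028015334)) [ 482.57063656 -423.694147    155.2       ] [ 480.56926653 -422.21104166  155.2       ]
[ 60.43366426 -30.99053695  48.1       ] 67.91642773649941 yaw 2.2674991653231187
```

View pics/c3.png

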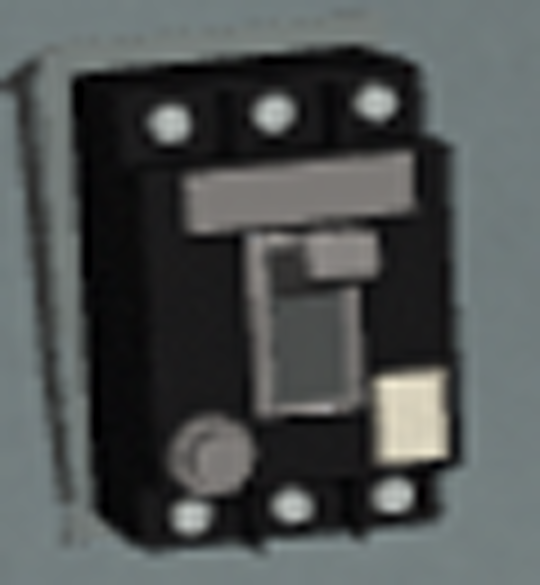

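View pics/c4.png

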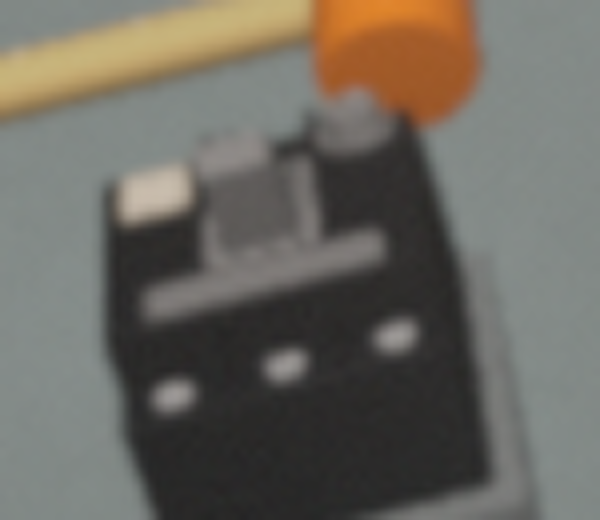

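```bash
python3 -m handwheel '[{"translation":[0.15,0.01,-0.06],"roll":-0.03},{"translation":[0.57,0.05,-0.06],"roll":-0.03},{"translation":[0.57,0.05,-0.06],"roll":-0.03},{"translation":[0.57,0.05,-0.06],"roll":-0.03},{"translation":[0.57,0.05,-0.06],"roll":-0.03},{"translation":[0.57,0.05,-0.06],"roll":-0.03},{"translation":[0.57,0.05,-0.06],"roll":-0.03},{"translation":[0.57,0.05,-0.06],"roll":-0.03},{"translation":[0.57,0.05,-0.06],"roll":-0.03},{"translation":[0.57,0.05,-0.06],"roll":-0.03}]' 1; python3 -c "
from h import *
plan(424,-385,200,274.5)"
```

```text
time_s: 23.13
tool_pos: [445.4, -226.7, 212.8]
tcp_rot: [-0.0, 0.735, -0.678, 0.0]
force: [1.1, 1.2, 0.3]
grip_width: 0.306
t 23.13 pos [ 445.4 -226.7  212.8] ang -85.39 tilt [ 0. -0. -1.] shift [0.1561 0.034  0.0128] roll 0.0019 F [1.1 1.2 0.3] grip 0.306 j6 1.73
```

```bash
python3 -m handwheel '[{"translation":[0.156,0.034,0.01],"roll":0},{"translation":[0.156,0.034,0.01],"roll":0},{"translation":[0.156,0.034,0.01],"roll":0},{"translation":[0.156,0.034,0.01],"roll":0},{"translation":[0.156,0.034,0.01],"roll":0},{"translation":[0.156,0.034,0.01],"roll":0},{"translation":[0.156,0.034,0.01],"roll":0}]' 1; python3 chk2.py q6 1234 top; python3 -c "
from h import *
d=shot('scene','q6s')
plan(424,-385,165,274.5)"
python3 crop.py pics/q6s.png 90 170 230 310 5 pics/c7.png
```

```text
time_s: 23.72
tool_pos: [423.6, -382.9, 201.8]
tcp_rot: [0.0, 0.735, -0.679, -0.001]
force: [-0.2, 0.2, 0.0]
grip_width: 0.005
top c1 off [-0.3  0.3] deg 0.01 costs 11.2 11.5 blk [623.9 -87.8] 2.7
top c2 off [0.2 6.2] deg 2.96 costs 12.7 358.5 blk [ 631.9 -229. ] 3.2
top c3 off [-0.2  0.2] deg -0.25 costs 14.8 18.5 blk [616.5  53.8] 3.1
top c4 off [ 0.4 -0. ] deg 0.17 costs 21.4 35.1 blk [609.  195.6] 2.9
t 23.82 pos [ 424.1 -381.8  202.5] ang -85.34 tilt [-0.  0. -1.] shift [0.0032 0.0003 0.0375] roll 0.0028 F [-0.8  0.   0.1] grip 0.006 j6 2.04
```

View pics/c7.png

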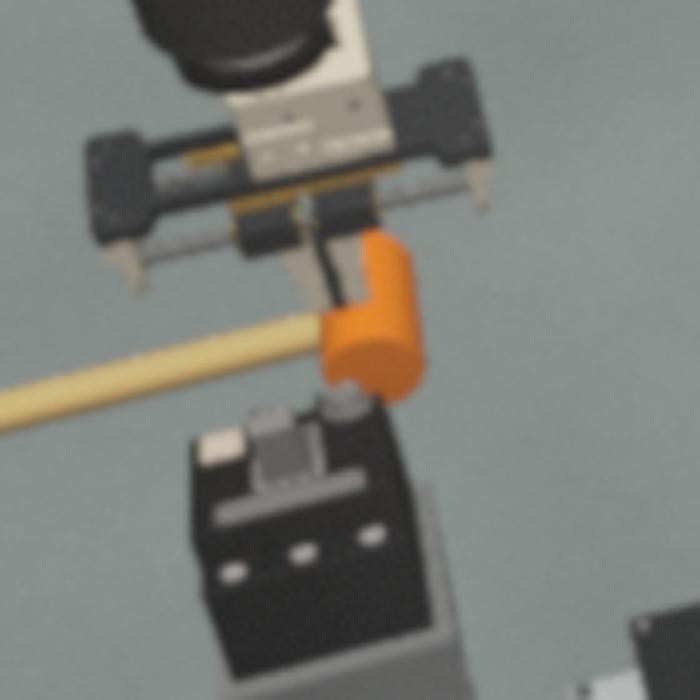

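View pics/q6t.png

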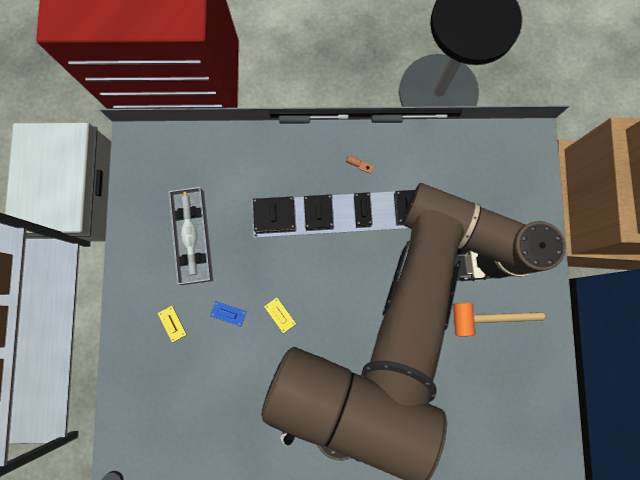

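```bash
python3 -m handwheel '[{"translation":[0.003,0,0.03],"roll":0},{"translation":[0.003,0,0.055],"roll":0},{"translation":[0.003,0,0.06],"roll":0},{"translation":[0.003,0,0.06],"roll":0},{"translation":[0.003,0,0.06],"roll":0}]' 1; python3 -c "
from h import *
d=shot('scene','q7s');d=shot('top','q7t')
plan(424,-385,135,274.5)"
python3 crop.py pics/q7s.png 90 170 230 310 5 pics/c7.png
```

```text
time_s: 24.23
tool_pos: [424.8, -384.9, 143.7]
tcp_rot: [0.0, 0.736, -0.677, 0.0]
force: [0.2, -0.4, -0.2]
grip_width: 0.003
t 24.33 pos [ 425.1 -385.3  144.4] ang -85.31 tilt [ 0.002 -0.001 -1.   ] shift [-0.0004  0.0011  0.0094] roll 0.0034 F [-0.   0.2  0.1] grip 0.007 j6 2.05
```

View pics/c7.png

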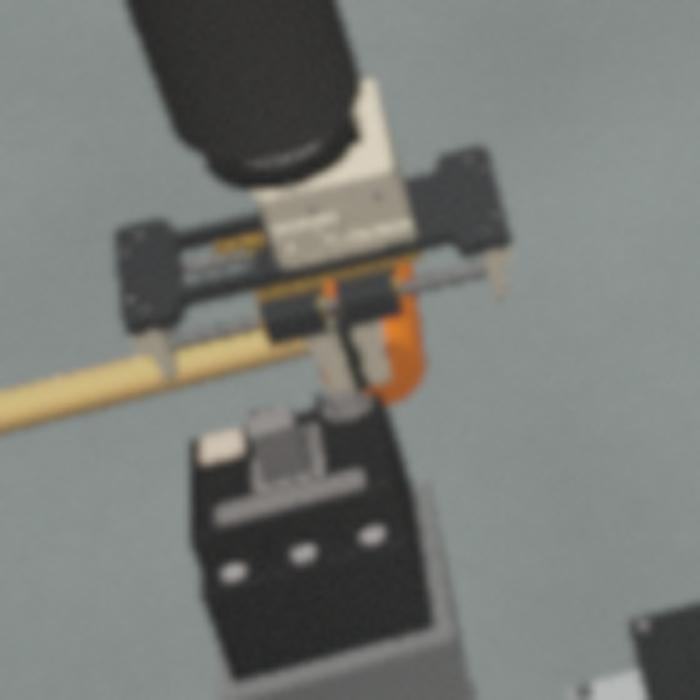

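```bash
python3 -m handwheel '[{"translation":[0,0,0.006],"roll":0},{"translation":[0,0,0.01],"roll":0},{"translation":[0,-0.001,0.012],"roll":0},{"translation":[0,-0.001,0.012],"roll":0}]' 1; python3 -m handwheel '[{"translation":[0,-0.001,0.002],"roll":0},{"translation":[0,-0.001,0.003],"roll":0},{"translation":[0,-0.001,0.003],"roll":0}]' 1
```

```text
time_s: 24.67
tool_pos: [425.6, -385.3, 130.9]
tcp_rot: [-0.0, 0.735, -0.678, 0.001]
force: [1.3, 0.2, 2.3]
grip_width: 0.006
time_s: 24.92
tool_pos: [426.5, -385.2, 127.7]
tcp_rot: [-0.0, 0.735, -0.678, 0.001]
force: [2.5, 0.4, 1.8]
grip_width: 0.008
```

```bash
python3 -m handwheel '[{"translation":[0,-0.001,0.0015],"roll":0},{"translation":[0,-0.001,0.0025],"roll":0},{"translation":[0,-0.001,0.0025],"roll":0}]' 1;  python3 -c "
from h import *
d=shot('scene','q8s')
plan(424,-385,135,274.5)"
python3 crop.py pics/q8s.png 90 170 230 310 5 pics/c7.png
```

```text
time_s: 25.17
tool_pos: [427.1, -385.4, 126.4]
tcp_rot: [0.0, 0.735, -0.678, 0.0]
force: [-2.0, 2.4, 13.2]
grip_width: 0.008
t 25.22 pos [ 427.1 -385.3  126.5] ang -85.34 tilt [ 0.    -0.001 -1.   ] shift [-0.0006  0.0031 -0.0085] roll 0.0028 F [-1.6  2.7 13. ] grip 0.004 j6 2.05
```

View pics/c7.png

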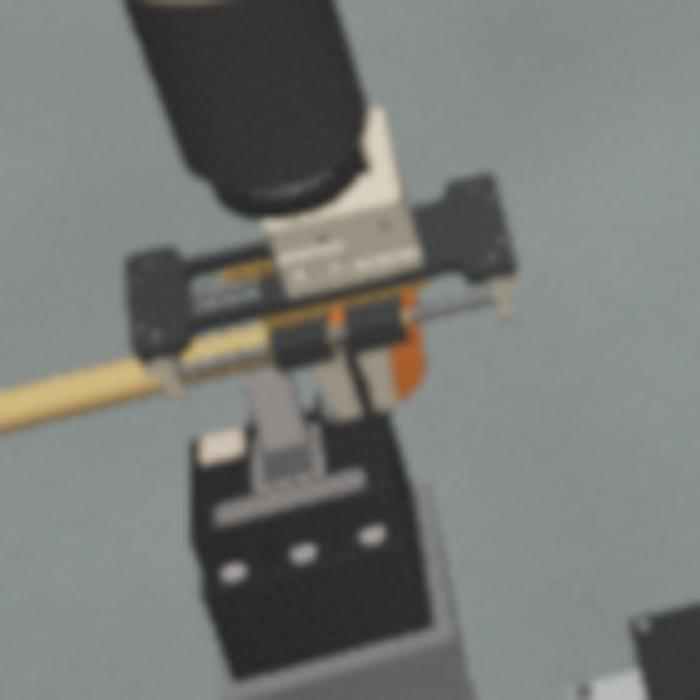

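```bash
python3 -m handwheel '[{"translation":[0,0,0],"roll":0},{"translation":[0,0,0],"roll":0},{"translation":[0,0,-0.03],"roll":0},{"translation":[0,0,-0.06],"roll":0},{"translation":[0.044,0.026,-0.06],"roll":0},{"translation":[0.044,0.026,-0.06],"roll":0},{"translation":[0.044,0.026,-0.06],"roll":0},{"translation":[0.044,0.026,-0.06],"roll":0},{"translation":[0.044,0.026,-0.06],"roll":0}]' 1;  python3 -c "
from h import *
d=shot('scene','q9s')
plan(398,-427,147,274.5)"
python3 crop.py pics/q9s.png 90 170 230 310 5 pics/c7.png
```

```text
time_s: 25.97
tool_pos: [404.0, -430.3, 184.3]
tcp_rot: [0.0, 0.735, -0.678, -0.001]
force: [0.3, -0.7, 0.7]
grip_width: 0.008
t 26.02 pos [ 404.3 -430.2  184.4] ang -85.37 tilt [-0.001  0.001 -1.   ] shift [-0.0037  0.006   0.0374] roll 0.0023 F [0.2 0.1 0.4] grip 0.002 j6 2.14
```

View pics/c7.png

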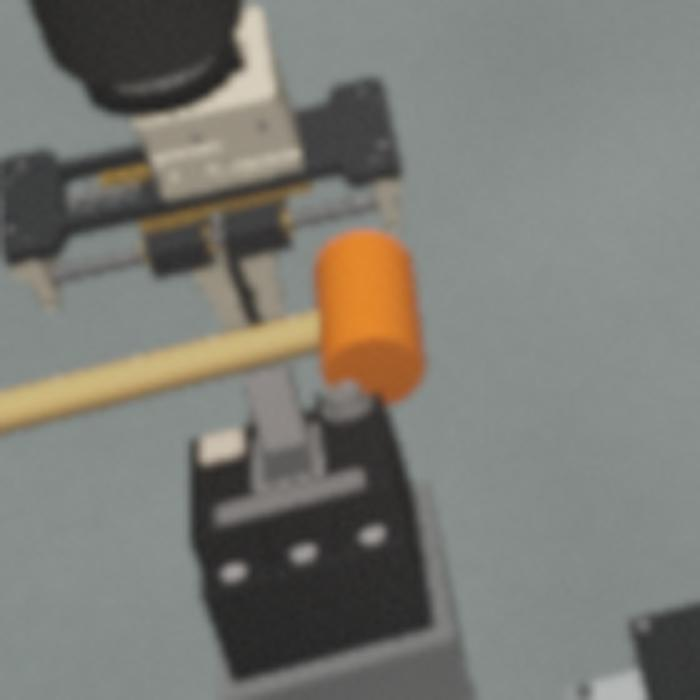

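```bash
python3 -m handwheel '[{"translation":[-0.003,0.008,0],"roll":0},{"translation":[-0.003,0.008,0.02],"roll":0},{"translation":[-0.003,0.008,0.037],"roll":0},{"translation":[-0.003,0.008,0.037],"roll":0},{"translation":[-0.003,0.008,0.037],"roll":0}]' 1;  python3 -m handwheel '[{"translation":[0,-0.015,0],"roll":0},{"translation":[0,-0.03,-0.003],"roll":0},{"translation":[0,-0.045,-0.006],"roll":0},{"translation":[0,-0.058,-0.009],"roll":0},{"translation":[0,-0.066,-0.011],"roll":0},{"translation":[0,-0.066,-0.011],"roll":0},{"translation":[0,-0.066,-0.011],"roll":0}]' 1; python3 -c "
from h import *
d=shot('scene','q10s')
plan(466,-424,147,274.5)"
python3 crop.py pics/q10s.png 90 170 230 310 5 pics/c7.png
```

```text
time_s: 26.43
tool_pos: [395.7, -427.8, 147.6]
tcp_rot: [0.0, 0.735, -0.678, -0.001]
force: [0.4, -0.2, -0.0]
grip_width: 0.003
time_s: 27.02
tool_pos: [461.9, -423.5, 159.6]
tcp_rot: [0.001, 0.735, -0.678, -0.001]
force: [-4.3, -2.6, 1.6]
grip_width: 0.005
t 27.07 pos [ 461.9 -423.5  159.6] ang -85.35 tilt [-0.002 -0.    -1.   ] shift [ 0.0009 -0.004   0.0126] roll 0.0027 F [-4.9 -2.3  2.4] grip 0.011 j6 2.08
```

View pics/c7.png

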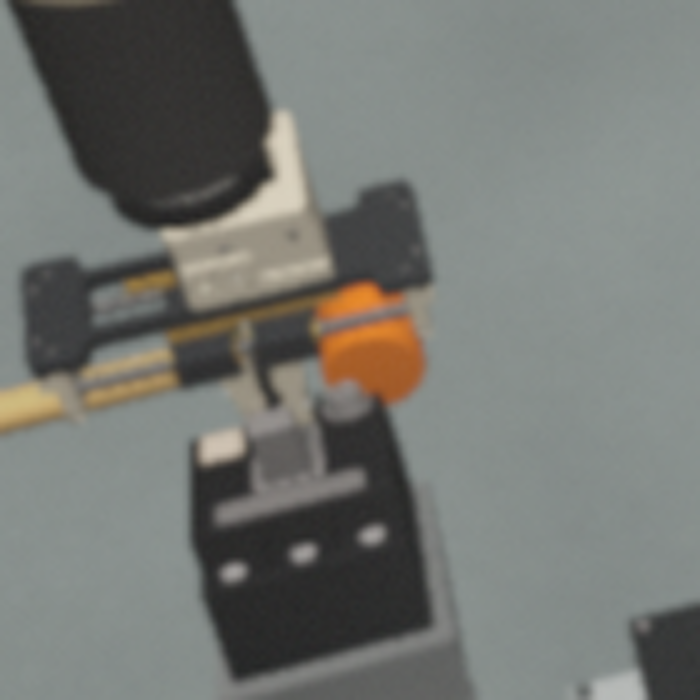

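```bash
python3 -m handwheel '[{"translation":[0,0.02,0],"roll":0},{"translation":[0,0.03,-0.02],"roll":0},{"translation":[0,0.03,-0.06],"roll":0},{"translation":[0,0.03,-0.09],"roll":0},{"translation":[-0.2,0.03,-0.09],"roll":0},{"translation":[-0.2,0.03,-0.09],"roll":0},{"translation":[-0.3,0.03,-0.09],"roll":0},{"translation":[-0.3,0.03,-0.09],"roll":0},{"translation":[-0.3,0.03,-0.09],"roll":0},{"translation":[-0.4,0.03,-0.09],"roll":0}]' 1; python3 -m handwheel '[{"translation":[-0.15,0.02,0],"roll":0},{"translation":[-0.15,0.02,0],"roll":0},{"translation":[-0.15,0.02,0],"roll":0},{"translation":[-0.15,0.02,0],"roll":0},{"translation":[-0.15,0.02,0],"roll":0},{"translation":[-0.15,0.02,0],"roll":0}]' 1; python3 chk2.py q11 1234 top; python3 -c "
from h import *
d=shot('scene','q11s')
plan(420,0,250)"
```

```text
time_s: 27.9
tool_pos: [412.1, -174.6, 249.8]
tcp_rot: [-0.001, 0.735, -0.678, 0.001]
force: [1.6, 1.0, 1.1]
grip_width: 0.003
time_s: 28.4
tool_pos: [380.4, -26.7, 250.1]
tcp_rot: [-0.001, 0.737, -0.676, 0.0]
force: [0.2, -0.7, 0.4]
grip_width: 0.006
top c1 off [-0.4  0.4] deg 0.17 costs 11.2 10.6 blk [623.9 -87.8] 2.7
top c2 off [-1.1 -0.1] deg -0.11 costs 12.7 14.8 blk [ 631.9 -229. ] 3.2
top c3 off [-0.2  0.3] deg 0.28 costs 14.8 15.8 blk [616.5  53.8] 3.1
top c4 off [ 0.8 -0.2] deg 0.2 costs 21.4 30.5 blk [609.  195.6] 2.9
t 28.5 pos [380.4 -28.4 249.6] ang -85.32 tilt [ 0.001  0.    -1.   ] shift [-0.0251 -0.0418 -0.0004] roll 0.0 F [ 0.5 -0.9 -0.5] grip 0.006 j6 1.2
```

View pics/q11t.png

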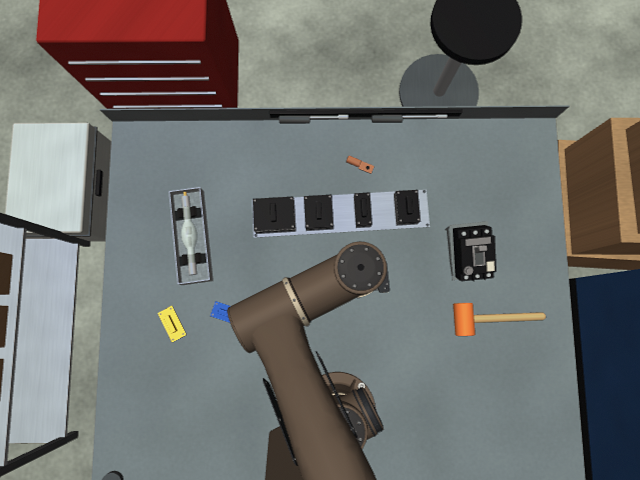

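View pics/q11s.png

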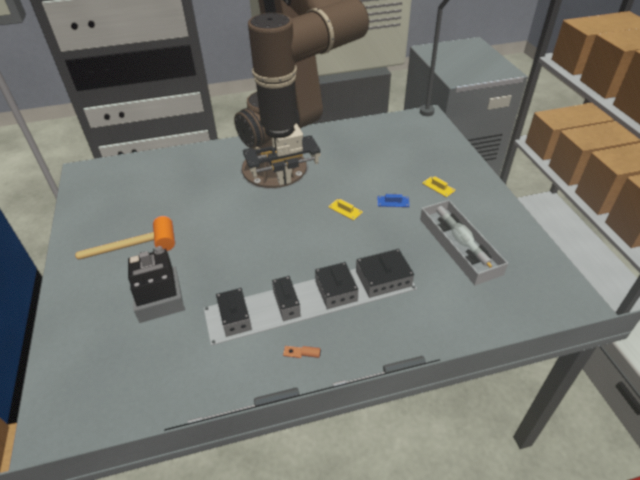

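```bash
for i in 1 2 3; do python3 -m handwheel '[{"translation":[0,0,0],"roll":0},{"translation":[0,0,0],"roll":0},{"translation":[0,0,0],"roll":0},{"translation":[0,0,0],"roll":0},{"translation":[0,0,0],"roll":0},{"translation":[0,0,0],"roll":0},{"translation":[0,0,0],"roll":0},{"translation":[0,0,0],"roll":0},{"translation":[0,0,0],"roll":0},{"translation":[0,0,0],"roll":0}]' | head -1; done; python3 chk2.py q12 1234 top; python3 -c "
from h import *
d=shot('scene','q12s')
for a,b,r in(('top0','q12t',(220,285,445,505)),('scene0','q12s',(235,300,115,190)),('top0','q12t',(180,290,160,220)),('top0','q12t',(290,345,445,555)),('top0','q12t',(145,180,335,385))):
    i,j=[cv2.imread(f'pics/{x}.png').astype(int)[r[0]:r[1],r[2]:r[3]] for x in(a,b)];print(b,r,'mean/max diff',abs(i-j).mean().round(2),abs(i-j).max())
"
```

```text
time_s: 29.33
time_s: 30.17
time_s: 31.0
top c1 off [-0.3  0.3] deg -0.0 costs 11.2 8.5 blk [623.9 -87.8] 2.7
top c2 off [-1.2  0.1] deg -0.22 costs 12.7 19.0 blk [ 631.9 -229. ] 3.2
top c3 off [-0.   0.3] deg -0.21 costs 14.8 12.4 blk [616.5  53.8] 3.1
top c4 off [ 0.5 -0. ] deg 0.13 costs 21.4 28.9 blk [609.  195.6] 2.9
q12t (220, 285, 445, 505) mean/max diff 3.4 9
q12s (235, 300, 115, 190) mean/max diff 1.03 6
q12t (180, 290, 160, 220) mean/max diff 4.62 9
q12t (290, 345, 445, 555) mean/max diff 4.76 9
q12t (145, 180, 335, 385) mean/max diff 4.72 8
```

```bash
python3 -c "
from station import robot
print(robot.close_job())"
```

```text
the job is handed in; nothing more can be done
None
```

I put all four covers on their own blocks, tripped the breaker with its test button, and lifted the handle back to ON. I handed the job in at about 31 s, with the gripper parked clear of everything.

- **Covers:** In the last top-camera check all four were within about 1.2 mm and 0.3° of flush. The largest offset was cover2, at −1.2 mm along its length. I saw no sign of cover4 being knocked.
- **Breaker:** The image taken while the button was held in (13 N) showed the handle down. The image taken with the arm withdrawn showed it back up. The breaker area then matched its starting image in both cameras, so the handle is at ON and the button is out.
- **Bulb, mallet and lug:** Their surroundings in the top view were unchanged from the start.
- **Disagreement:** My early scene-camera depth check of cover1 read +3.8 mm along its length, while the top camera read within 1 mm. I judged the scene reading unreliable because the corners I compared by eye looked close to flush, apart from one about 1.7 pixels off. I relied on the top camera after that.

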